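# Load ceramic plates into the drying oven drawer

### The job

Load the drying oven: slide the safety catch off, swing the locking bail fully up and back, pull the drawer right out, and lay every white ceramic plate in it as one straight shingled row along the middle of the tray, the first plate's edge propped on the rest bar and each next plate propped on the one before it, overlapping it by about half, long sides along the row. Then push the drawer fully home, swing the bail down over its front again and slide the catch back on; leave the other things on the bench where they are.

Things in the scene. Friction and masses are not known exactly. Their poses are not given: they have to be found in the camera images.
- oven: Low cream drawer oven fixed on the bench on the robot's left, 280 (x, depth) x 340 (y, width) x 115 mm high (z); its place and yaw vary. Origin under its centre on the bench. Its x axis points from its front to its back: the front face (x = -140 mm) looks to the robot's right, so its y axis points roughly back to the robot. On top near the front edge: the bail and the catch.
- catch (a joint): Safety catch, a flat steel bolt with an upright black tab, on the oven's top. 0 = on (the bolt lies over one arm of the bail and blocks it), slides along the oven's +y to 0.030 m = fully off; the bail is free from about 0.018. Stays where it is left, about 3 N to slide.
- catch_grip (a point): Grip point of the catch, 21 mm up its tab and on its middle. The tab is 12 mm thick along the oven's y, 30 mm long along x and 30 mm tall, on top of the 10 mm bolt (bolt top 162 mm above the bench).
- bail (a joint): Locking bail, the main handle: a U-shaped bar hinged on the oven's top. 0 = down and level, with its two hooks hanging in front of the drawer front so that the drawer cannot move; it lifts up and back to 1.9 rad. Stiff hinge: stays where it is left, about 2 to 3.5 N at the bar. It can only come down fully when the drawer is home.
- bail_hinge (a point): Middle of the bail's hinge axis, 145 mm above the bench and 70 mm behind the oven's front face; the axis is parallel to the oven's y. Has the oven's axes.
- bail_grip (a point): Middle of the bail's black cross bar (12 mm round, 100 mm clear between the arms, along the oven's y), 95 mm from the hinge axis: at bail angle a it is 95 cos a ahead (oven's -x) of and 95 sin a above the hinge. When down it is 30 mm above the oven's top and about 10 mm ahead of the drawer's front panel.
- drawer (a joint): The drawer: 0 = home, slides out along the oven's -x to 0.230 m; stays where it is left, about 3 N to move.
- drawer_handle (a point): Middle of the drawer's black bar handle (round bar 11 mm thick and 110 mm long along the oven's y), 35 mm ahead of the drawer's front panel, 85 mm above the bench; moves with the drawer. It can be pinched from above, one finger on each side of the bar.
- tray_mid (a point): Centre of the drawer's inner floor, 64 mm above the bench; moves with the drawer, has the oven's axes. Inside 200 (x) by 290 mm (y), walls 30 mm high, front panel 47. The row runs along y. The rest bar, 12 mm high, fills y -145 to -120 mm (end far from the robot): centre the first plate at y -90, the others every 45 mm; each then tilts about 0.15 rad, its -y edge raised.
- plate1: White ceramic plate (one of up to four, all alike; absent in some runs), size 90 x 60 x 6 mm. Origin at the centre of the underside; its x axis is along the 90 mm length, y across the 60 mm width, z up through the thickness. It starts lying flat on the bench, to the robot's right. About 90 g.
- plate2: White ceramic plate (another of up to four, all alike; absent in some runs), size 90 x 60 x 6 mm. Origin at the centre of the underside; its x axis is along the 90 mm length, y across the 60 mm width, z up through the thickness. It starts lying flat on the bench, to the robot's right. About 90 g.
- plate3: White ceramic plate (another of up to four, all alike; absent in some runs), size 90 x 60 x 6 mm. Origin at the centre of the underside; its x axis is along the 90 mm length, y across the 60 mm width, z up through the thickness. It starts lying flat on the bench, to the robot's right. About 90 g.
- plate4: White ceramic plate (another of up to four, all alike; absent in some runs), size 90 x 60 x 6 mm. Origin at the centre of the underside; its x axis is along the 90 mm length, y across the 60 mm width, z up through the thickness. It starts lying flat on the bench, to the robot's right. About 90 g.
- weight: Bystander: steel balance weight, 44 mm across, 50 mm high, origin under its centre. Stands among the plates.
- petri: Bystander: closed glass dish, 72 mm across, 16 mm high, origin under its centre.
- beaker: Bystander: glass beaker, 68 mm across, 85 mm high, origin under its centre.
- spatula: Bystander: spatula 170 mm long lying on the bench, origin under its middle.
- solvent: Bystander: white plastic bottle, 64 mm across, 85 mm high, origin under its centre.
- jar: Bystander: amber jar, 60 mm across, 80 mm high, origin under its centre.
Things that resemble listed ones, but are neither listed nor needed, are in the scene too. Leave any turquoise or yellow look-alike of the plate2 alone.

How it is judged:
On the way, in this order (a step that is already met when the one before it is completed fails the run):
1. the safety catch is slid off (at least 22 mm) (value of joint catch above 0.022 m), for 0.2 s.
2. the bail is swung up past 1.4 rad (value of joint bail above 1.4 rad), for 0.2 s.
3. the drawer is pulled out at least 210 mm (value of joint drawer above 0.21 m), for 0.2 s.
4. every plate lies in the shingled row in the tray (x of plate1 in the frame of tray_mid between -0.018 and 0.018 m and y of plate1 in the frame of tray_mid between -0.105 and 0.09 m and z of plate1 in the frame of tray_mid between -0.003 and 0.03 m and angle between plate1's own z axis and vertical between 0.06 and 0.3 rad and angle between the y axis of each of plate1, plate2, plate3, plate4 and the x axis of tray_mid, either way round below 0.2 rad and x of plate2 in the frame of tray_mid between -0.018 and 0.018 m and y of plate2 in the frame of tray_mid between -0.105 and 0.09 m and z of plate2 in the frame of tray_mid between -0.003 and 0.03 m and angle between plate2's own z axis and vertical between 0.06 and 0.3 rad and x of plate3 in the frame of tray_mid between -0.018 and 0.018 m and y of plate3 in the frame of tray_mid between -0.105 and 0.09 m and z of plate3 in the frame of tray_mid between -0.003 and 0.03 m and angle between plate3's own z axis and vertical between 0.06 and 0.3 rad and x of plate4 in the frame of tray_mid between -0.018 and 0.018 m and y of plate4 in the frame of tray_mid between -0.105 and 0.09 m and z of plate4 in the frame of tray_mid between -0.003 and 0.03 m and angle between plate4's own z axis and vertical between 0.06 and 0.3 rad and distance between plate1 and plate2 above 0.022 m and distance between each of plate1, plate2 and plate3 above 0.022 m and distance between each of plate1, plate2, plate3 and plate4 above 0.022 m), for 0.3 s.
5. the drawer is pushed home (value of joint drawer below 0.008 m), for 0.2 s.
6. the bail is down (value of joint bail below 0.1 rad), for 0.2 s.
7. the catch is back on (value of joint catch below 0.006 m), for 0.2 s.
At the end, for the whole second after the job is handed in: All plates in the tray in one row: centres within 18 mm of its middle line and from 105 mm (bar side) to 90 mm of its centre along it, square within 0.2 rad, tilted 0.06 to 0.3 rad, centres over 22 mm apart, at rest; drawer within 8 mm of home, bail under 0.1 rad, catch under 6 mm (all of step 4 and value of joint drawer below 0.008 m and value of joint bail below 0.1 rad and value of joint catch below 0.006 m and linear speed of each of plate1, plate2, plate3, plate4 below 0.02 m/s); the robot touches nothing.
It fails at once if a bystander is pushed more than 50 mm or tipped over (distance of any of weight, petri, beaker, spatula, solvent, jar from where it was at the start of the episode above 0.05 m or angle between any of weight, petri, beaker, solvent, jar's own z axis and vertical above 0.6 rad).
Of plate1, plate2, plate3, plate4 only 2 to 4 are there at a start; the rules pass over those that are not, and their reading is None.
At some moment in a run one of plate1, plate2, plate3, plate4 may be knocked a few centimetres aside while the robot is not near it.
Once in a run the grip may slacken for a moment while it holds something.
It also fails if it takes over 210 s, if anything falls off the work surface, if the arm or the gripper's body presses on something with over 40 N, if the wrist force passes 120 N, or if a joint passes its speed limit or range.

### The arm

A 6-joint arm with a two-finger parallel gripper is mounted at the origin on the work surface. World frame = base frame: x ahead of the robot, y to its left, z up, the work surface at z = 0. Lengths are in m, angles in rad, forces in N, time in s.
With the tool pointing down it reaches from about 0.375 to 0.9 m from the base axis. Payload 3.1 kg.
Tool frame: the origin (TCP) lies at the very end of the fingers, on their centre line; the grasp point (between the pads) lies 19 mm behind it; z points along the fingers, y is the line along which they close (so a half turn about z gives the same grasp; the last joint's range is limited). The gripper opens to 87 mm and grips with 3 to 60 N. Pads are 19 mm wide; open, the fingers measure 117 mm over their backs; the gripper's body (75 mm by 190 mm) begins 51 mm behind the grasp point.
Start: joints at [-1.28, 0.527, 1.433, -0, 1.181, -0.178], TCP at [0.283, -0.557, 0.223] pointing down, gripper open.
Joint ranges: [-3.08, 3.08], [-0.75, 2.2], [0.22, 2.44], [-1.43, 4.57], [0, 2.65], [-2.85, 2.85]. Speed limits (rad/s): [2.79, 2.79, 3.14, 3.14, 3.14, 3.14].

### API

Orientations are given as a unit quaternion [x, y, z, w].
In Python, from rig import robot gives the robot as it stands. The module is installed in compiled form; this text tells all that it offers.
- The arm moves only by the tool play_rows, never from a script. Its argument "steps" is one flat list of numbers, 5 for each row, row after row: the opening, from -1 (shut) to 1 (fully open), then the shift along the tool's x, y, z as a fraction of full scale, then the turn about the tool's z as a fraction of full scale. In form: [claw, tx, ty, tz, twist, claw, tx, ty, tz, twist, ...]. A call has exactly 10 rows; each row shifts and turns the commanded pose from where the row before left it, along the tool's axes as they then stand; what a row does not reach is not made up. Full scale, the value 1, is 0.03 m for a shift and 0.1 rad for a turn. A row lasts 1/10 s, in which the tool goes at most 50 mm and 8.59 degrees, less where a joint would pass 70% of its speed; a pose out of reach is approached as far as the arm can. A call with a number of a shift or a turn outside -1 to 1 is refused whole. A call with a gripper value outside its range is refused whole. The fingers move at their own pace and stop on an object; "grip_force" is the grip in N (left out, the last holds). Time passes only in rows, so rows that do not move let the fingers close, or fill a call up. It gives the time, the measured TCP pose, the force, the opening and the grip force at its end, in the units of the state.
- robot.get_obs(): the state, without advancing time (a new reading comes with each control period).
- robot.camera(name): name is "scene" or "top" or "wrist"; returns a dict with "image" (480x640x3 uint8, red, green, blue), "mtx" (3x3 intrinsics, pixels), "D" ([k1, k2, p1, p2, k3] as OpenCV has them; the pictures are not rectified), "rvec" (rotation vector, rad) and "tvec" (3), from world to camera coordinates, as OpenCV has them. Camera axes: x right, y down, z forward; pixel columns grow to the right and rows downward; lengths in m; the calibration is good to about 2 mm. A picture is of the moment at which its call begins. There is no depth.
- robot.hand_in(): hands the job in; it is judged then, once.
The state is a dict: "time": time; "q": joint angles; "joint_velocities": joint speeds; "joint_torque": joint torques, N m; "position": TCP position; "tool_rot": TCP orientation; "ft_force": force on the tool from outside, world axes, zero at the start; "moment": the same for the moment, N m; "grip_width": finger opening in m; "grip_force": force on a finger pad.
Only numpy, scipy, OpenCV 4.12 (cv2) and the standard library are available. Lean on these libraries where they do the work, as an engineer would, in place of code of your own. Each camera call takes 0.05 s, during which the arm holds its last target. There are 200 camera calls.

## Working session

There is one attempt and no reset: what is moved stays moved. The work goes in short steps, Python scripts to look and compute and a tool call to move; the robot and the scene stay as the last step left them, time stands still between calls to the robot, and variables do not carry over. Pictures are saved under pics/ and viewed, at most 14 in all, crops included, and the job is handed in when it is done.

Besides the shell and the picture viewer there is one more tool, called by a JSON object that holds its "name" and its "arguments". play_rows: Moves the arm, as the interface text tells. Shift numbers are shares of 0.03 m and turn numbers shares of 0.1 rad, none past 1 either way. Its arguments: {"type":"object","properties":{"steps":{"type":"array"},"grip_force":{"type":"number"}},"required":["steps"]}

```bash
mkdir -p pics; cat > h.py <<'E'
import numpy as np, cv2
from scipy.spatial.transform import Rotation as R
from rig import robot
def shot(name,fn=None):
    c=robot.camera(name)
    if fn: cv2.imwrite('pics/'+fn,c['image'][:,:,::-1])
    return c
def ray(c,uv,z):
    uv=np.array(uv,float).reshape(-1,1,2)
    n=cv2.undistortPoints(uv,c['mtx'],np.array(c['D'])).reshape(-1,2)
    Rm=cv2.Rodrigues(np.array(c['rvec'],float))[0]; t=np.array(c['tvec'],float).ravel()
    o=-Rm.T@t; d=np.c_[n,np.ones(len(n))]@Rm
    s=(z-o[2])/d[:,2]
    return o+s[:,None]*d
def proj(c,P):
    return cv2.projectPoints(np.array(P,float).reshape(-1,3),np.array(c['rvec'],float),np.array(c['tvec'],float),c['mtx'],np.array(c['D']))[0].reshape(-1,2)
E
python3 - <<'E'
from h import *
import pickle
o=robot.get_obs();print({k:np.round(v,3) for k,v in o.items()})
print(R.from_quat(o['tool_rot']).as_matrix().round(3))
for n in('top','scene'):
    c=shot(n,n+'0.png'); pickle.dump(c,open(n+'0.pkl','wb'))
    Rm=cv2.Rodrigues(np.array(c['rvec'],float))[0];print(n,-Rm.T@np.array(c['tvec']).ravel(),c['mtx'][0,0])
E
```

```text
{'time': np.float64(0.0), 'q': array([-1.28 ,  0.528,  1.434,  0.   ,  1.181, -0.178]), 'joint_velocities': array([-0.001, -0.   ,  0.001,  0.   , -0.003,  0.   ]), 'joint_torque': array([ -0.   , -44.004, -17.66 ,   0.063,   0.058,  -0.   ]), 'position': array([ 0.283, -0.557,  0.222]), 'tool_rot': array([ 0.973,  0.233, -0.   , -0.001]), 'ft_force': array([-0.003, -0.111,  0.371]), 'moment': array([0.002, 0.005, 0.017]), 'grip_force': np.float64(0.0), 'grip_width': np.float64(0.087)}
[[ 0.892  0.453 -0.001]
 [ 0.453 -0.892  0.002]
 [ 0.    -0.002 -1.   ]]
top [ 0.35635535 -0.11612464  1.47366901] 527.1841047678259
scene [ 0.97173532 -0.66976216  0.86329031] 434.17490865152985
```

View pics/top0.png

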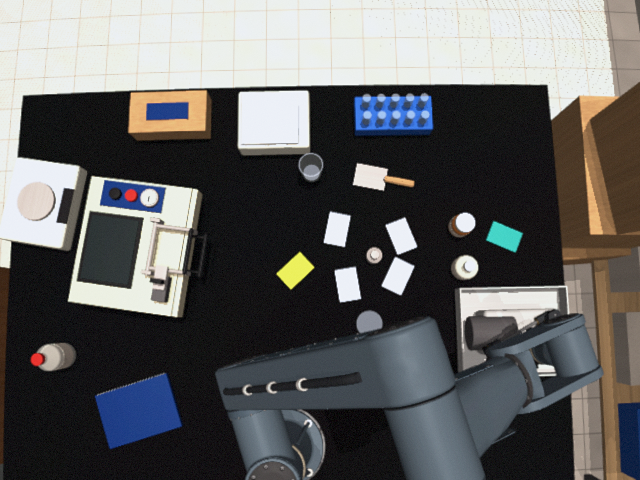

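View pics/scene0.png

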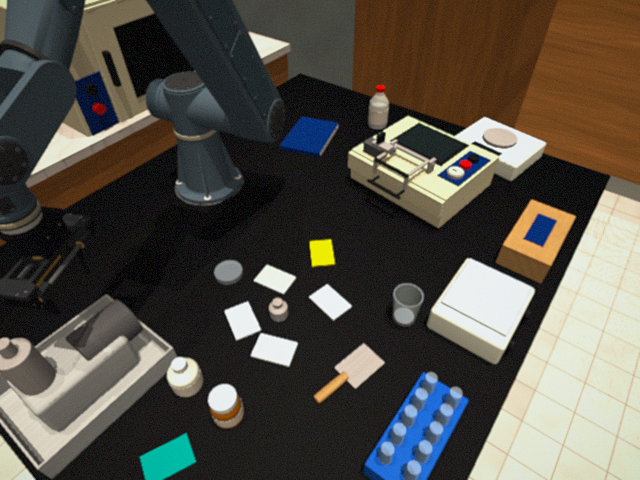

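The top picture shows four white plates at about (337,229), (401,236), (347,284) and (398,276). The look-alikes are yellow (295,270), turquoise (504,236), the pale spatula blade (369,177) and the white box (274,122). I choose the four small white rectangles around the weight (374,255). The oven is at (140,247), with the bail bar near (192,250) and the catch tab near (160,284).

```bash
python3 - <<'E'
from h import *
import pickle
c=pickle.load(open('top0.pkl','rb'));im=c['image']
a=cv2.resize(im[165:325,60:220],None,fx=3.75,fy=3.75,interpolation=cv2.INTER_CUBIC)
cv2.imwrite('pics/oven_crop.png',a[:,:,::-1])
b=cv2.resize(im[155:325,270:440],None,fx=3.5,fy=3.5,interpolation=cv2.INTER_CUBIC)
cv2.imwrite('pics/plates_crop.png',b[:,:,::-1])
m=((im.min(2)>180)).astype(np.uint8)
n,l,st,ce=cv2.connectedComponentsWithStats(m)
for i in range(1,n):
    if 300<st[i,4]<1200 and 270<ce[i][0]<430 and 200<ce[i][1]<320:
        cn=cv2.findContours((l==i).astype(np.uint8),0,2)[0][0].reshape(-1,2)
        W=ray(c,cn,0.006)[:,:2]
        r=cv2.minAreaRect((W*1000).astype(np.float32))
        bx=cv2.boxPoints(r);e=[bx[1]-bx[0],bx[2]-bx[1]];e=max(e,key=np.linalg.norm)
        print(ce[i].round(1),np.round(r[0],1),np.round(r[1],1),'long axis yaw',np.arctan2(e[1],e[0]).round(3))
E
```

```text
[336.6 229. ] [ 594.7 -154.7] [59.1 89.1] long axis yaw -0.212
[401.  235.8] [ 572.4 -335.6] [89.4 58.7] long axis yaw 0.361
[397.5 275.8] [ 459.7 -322.1] [59.5 88.2] long axis yaw -0.483
[347.2 284.3] [ 438.5 -180.9] [88.7 58.7] long axis yaw 0.146
```

View pics/oven_crop.png

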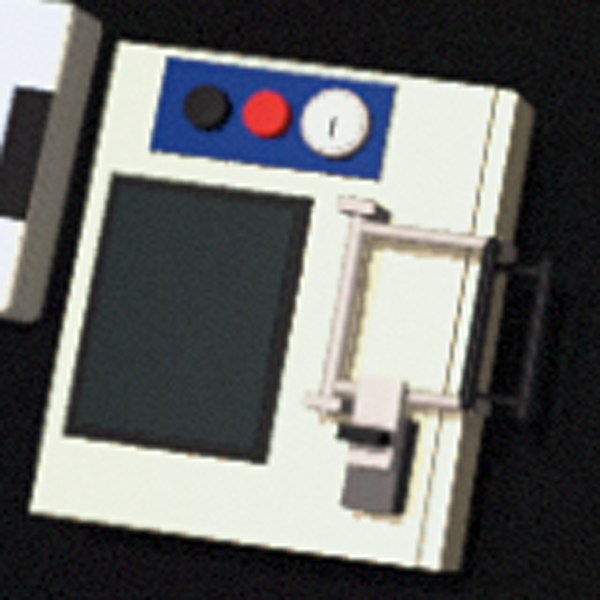

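View pics/plates_crop.png

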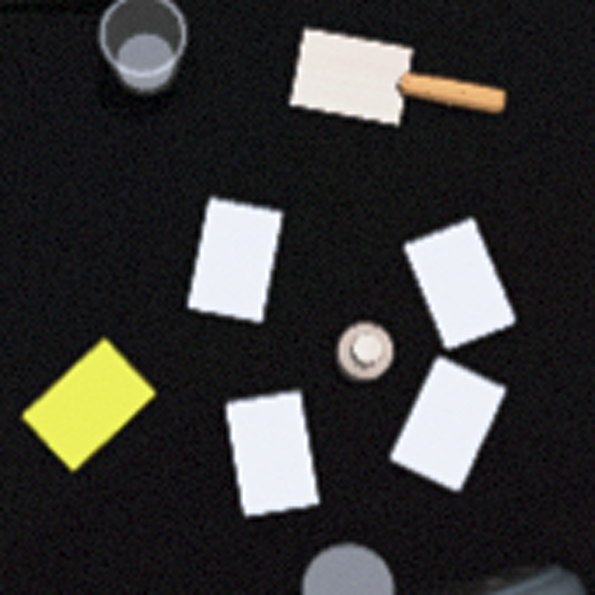

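The crops confirm the four plates, which measure 59x89 mm. In the oven crop the top corners are at about (115,40), (30,513), (443,570) and (520,92). The bail bar runs (493,243)-(468,405), the handle (547,265)-(523,415), and the catch tab is near (365,435).

```bash
python3 - <<'E'
from h import *
import pickle
from scipy.optimize import least_squares
c=pickle.load(open('top0.pkl','rb'))
f=lambda p:np.array(p,float)/3.75+[60,165]-0.37
B=[(115,40),(30,513),(443,570),(520,92)]
w=ray(c,f(B),.115);print(w.round(4));print([np.linalg.norm(w[i]-w[(i+1)%4]).round(4) for i in range(4)])
b=ray(c,f([(493,243),(468,405)]),.145);h=ray(c,f([(547,265),(523,415)]),.085)
print(b,h,b.mean(0),h.mean(0))
# oven-frame model; y=-170 far side
M=np.array([[.14,-.17,.115],[.14,.17,.115],[-.14,.17,.115],[-.14,-.17,.115],[-.165,-.055,.085],[-.165,.055,.085]])
M[4:,0]=-.175
obs=np.vstack([f(B),f([(547,265),(523,415)])])
def T(p,M):
    a=p[2];X=np.array([np.cos(a),np.sin(a)]);Y=np.array([-X[1],X[0]])
    return np.c_[p[0]+M[:,:1]*X[0]+M[:,1:2]*Y[0],p[1]+M[:,:1]*X[1]+M[:,1:2]*Y[1],M[:,2]]
res=lambda p:(proj(c,T(p,M))-obs).ravel()
s=least_squares(res,[w[:,0].mean(),w[:,1].mean(),1.4]);
if 1:
    print(s.x,res(s.x).reshape(-1,2).round(1))
    P=s.x
    for ty in (-0.06,.0,.06,.07,.08,.09):
        q=proj(c,T(P,np.array([[-.07,ty,.192],[-.165,ty,.145]])));print(ty,((q-[60,165]+.37)*3.75).round(0))
E
```

```text
[[0.7356 0.5101 0.115 ]
 [0.3972 0.5568 0.115 ]
 [0.3556 0.2616 0.115 ]
 [0.6903 0.2131 0.115 ]]
[np.float64(0.3417), np.float64(0.2981), np.float64(0.3382), np.float64(0.3004)]
[[0.57732701 0.2225653  0.145     ]
 [0.4664368  0.23785084 0.145     ]] [[0.57070525 0.19861677 0.085     ]
 [0.46376534 0.21437599 0.085     ]] [0.52188191 0.23020807 0.145     ] [0.51723529 0.20649638 0.085     ]
[0.54371392 0.38316173 1.42747064] [[ 4.5  1.2]
 [ 3.9  0.6]
 [-2.8  0.1]
 [-2.7 -0.6]
 [-1.3 -0.9]
 [-1.3 -0.2]]
-0.06 [[353. 210.]
 [509. 240.]]
0.0 [[338. 299.]
 [495. 326.]]
0.06 [[323. 389.]
 [482. 413.]]
0.07 [[320. 404.]
 [479. 428.]]
0.08 [[318. 419.]
 [477. 442.]]
0.09 [[315. 434.]
 [475. 457.]]
```

```bash
python3 - <<'E'
from h import *
import pickle
from scipy.optimize import least_squares
c=pickle.load(open('top0.pkl','rb'))
f=lambda p:np.array(p,float)/3.75+[60,165]-0.37
g=lambda q:((q-[60,165]+.37)*3.75).round(0)
M=np.array([[.14,-.17,.115],[.14,.17,.115],[-.14,.17,.115],[-.14,-.17,.115],[-.19,-.055,.085],[-.19,.055,.085],[-.165,-.05,.145],[-.165,.05,.145]])
obs=f([(115,40),(30,513),(420,568),(497,90),(547,265),(523,415),(492,243),(468,405)])
def T(p,M):
    a=p[2];X=np.array([np.cos(a),np.sin(a)]);Y=np.array([-X[1],X[0]])
    return np.c_[p[0]+M[:,:1]*X[0]+M[:,1:2]*Y[0],p[1]+M[:,:1]*X[1]+M[:,1:2]*Y[1],M[:,2]]
res=lambda p:(proj(c,T(p,M))-obs).ravel()
s=least_squares(res,[.54,.38,1.43],loss='soft_l1',f_scale=.5);P=s.x
print(P,res(P).reshape(-1,2).round(1))
np.save('oven.npy',P)
for tx in(-.09,-.08,-.07): print(tx,[(ty,g(proj(c,T(P,np.array([[tx,ty,.192]])))).tolist()) for ty in (.05,.06,.07,.08,.09)])
print(T(P,np.array([[-.165,0,.145],[-.19,0,.085],[-.42,0,.085],[-.23,0,.064]])))
E
```

```text
[0.54518908 0.39383567 1.42563493] [[ 0.8  0.7]
 [-0.1 -0. ]
 [-0.9  0.1]
 [-0.4 -0.4]
 [ 0.3 -0.5]
 [ 0.2  0.2]
 [-0.1  2.5]
 [ 0.1 -2.1]]
-0.09 [(0.05, [[338.0, 376.0]]), (0.06, [[336.0, 391.0]]), (0.07, [[333.0, 406.0]]), (0.08, [[331.0, 421.0]]), (0.09, [[328.0, 437.0]])]
-0.08 [(0.05, [[324.0, 374.0]]), (0.06, [[321.0, 389.0]]), (0.07, [[319.0, 404.0]]), (0.08, [[316.0, 419.0]]), (0.09, [[314.0, 434.0]])]
-0.07 [(0.05, [[309.0, 372.0]]), (0.06, [[307.0, 387.0]]), (0.07, [[304.0, 402.0]]), (0.08, [[301.0, 417.0]]), (0.09, [[299.0, 432.0]])]
[[ 0.52132147  0.23057104  0.145     ]
 [ 0.51770517  0.20583398  0.085     ]
 [ 0.48443518 -0.02174701  0.085     ]
 [ 0.51191909  0.16625468  0.064     ]]
```

```bash
cat >> h.py <<'E'
P=np.array([0.54518908,0.39383567,1.42563493])
OX=np.array([np.cos(P[2]),np.sin(P[2])]);OY=np.array([-OX[1],OX[0]])
def ov(x,y,z=0): return np.r_[P[:2]+x*OX+y*OY,z]
def toov(w): d=np.array(w)[:2]-P[:2]; return np.array([d@OX,d@OY])
H=P[2]-np.pi/2
def go(p,h):
    "twist units (0.1rad) then shift units (0.03m) in tool axes after the twist"
    o=robot.get_obs();r=R.from_quat(o['tool_rot']).as_matrix()
    h0=np.arctan2(r[1,0],r[0,0]);tw=-((h-h0+np.pi)%(2*np.pi)-np.pi)
    Rn=r@R.from_rotvec([0,0,tw]).as_matrix()
    d=Rn.T@(np.array(p)-o['position'])
    print('twist',round(tw/.1,2),'shift',(d/.03).round(2),'| pos',o['position'].round(4),'h',round(h0,3))
E
python3 - <<'E'
from h import *
import pickle
c=pickle.load(open('top0.pkl','rb'))
print('tab top est', [toov(w).round(4) for w in ray(c,np.array([[337,428],[393,434],[365,431]])/3.75+[60,165]-.37,.192)])
t=ov(-.115,.082,.25);print(t)
go(t,P[2])
s=pickle.load(open('scene0.pkl','rb'));u=proj(s,[ov(-.115,.082,.192),ov(-.165,0,.145)]);print(u)
im=s['image'];x,y=340,115
cv2.imwrite('pics/scat.png',cv2.resize(im[y:y+110,x:x+160,::-1],None,fx=5,fy=5,interpolation=cv2.INTER_CUBIC))
E
```

```text
tab top est [array([-0.0948,  0.0837]), array([-0.1325,  0.0827]), array([-0.1137,  0.0832])]
[0.44741651 0.29190665 0.25      ]
twist -9.56 shift [28.78  1.34 -0.89] | pos [ 0.2828 -0.5567  0.2217] h 0.47
[[379.89011249 134.51468561]
 [389.67898368 167.50158273]]
```

View pics/scat.png

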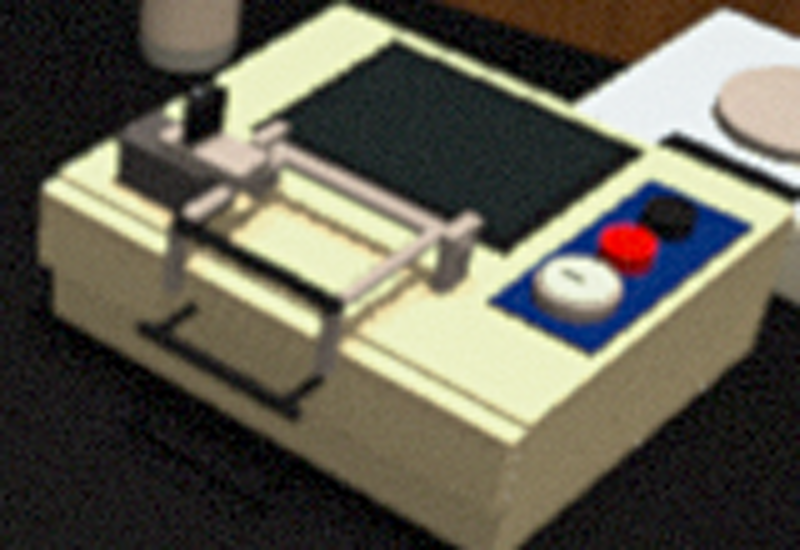

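The catch tab top is at about (381,133) in the scene picture and the projection gives (380,134.5), so the estimate agrees.

{"name": "play_rows", "arguments": {"steps": [1,0.5,0,-0.1,-0.956,1,0.5,0,-0.1,-0.956,1,0.5,0,-0.1,-0.956,1,0.5,0,-0.1,-0.956,1,0.5,0,-0.1,-0.956,1,0.5,0,-0.1,-0.956,1,0.5,0,-0.1,-0.956,1,0.5,0,-0.1,-0.956,1,0.5,0,-0.1,-0.956,1,0.5,0,-0.1,-0.956], "grip_force": 20}}

```text
time: 1.1
position: [0.3729, -0.4432, 0.2521]
tool_rot: [0.755, 0.656, 0.0, -0.001]
ft_force: [-0.4, 0.2, 0.1]
grip_width: 0.0873
grip_force: 0.0
```

```bash
python3 -c "
from h import *
go(ov(-.115,.082,.25),P[2])"
```

```text
twist 0.04 shift [24.61 -1.09  0.09] | pos [ 0.3729 -0.4432  0.2521] h 1.43
```

{"name": "play_rows", "arguments": {"steps": [1,0.9,-0.1,0,0,1,0.9,-0.1,0,0,1,0.9,-0.1,0,0,1,0.9,-0.1,0,0,1,0.9,-0.1,0,0,1,0.9,-0.1,0,0,1,0.9,-0.1,0,0,1,0.9,-0.1,0,0,1,0.9,-0.1,0,0,1,0.9,-0.1,0,0]}}

```text
time: 2.1
position: [0.3817, -0.1713, 0.2523]
tool_rot: [0.757, 0.654, -0.0, -0.0]
ft_force: [-0.1, -0.1, -0.3]
grip_width: 0.087
grip_force: 0.0
```

{"name": "play_rows", "arguments": {"steps": [0,0.9,0,0,0,0,0.9,0,0,0,0,0.9,0,0,0,0,0.9,0,0,0,0,0.9,0,0,0,0,0.9,0,0,0,0,0.9,0,0,0,0,0.9,0,0,0,0,0.9,0,0,0,0,0.9,0,0,0]}}

```text
time: 3.1
position: [0.4208, 0.0957, 0.2523]
tool_rot: [0.756, 0.654, -0.0, -0.0]
ft_force: [0.6, 0.1, -0.1]
grip_width: 0.0437
grip_force: 0.0
```

```bash
python3 -c "
from h import *
go(ov(-.115,.083,.17),P[2])"
```

```text
twist 0.0 shift [ 6.6  -0.1   2.74] | pos [0.4208 0.0957 0.2523] h 1.426
```

{"name": "play_rows", "arguments": {"steps": [0,0.83,0,0,0,0,0.83,0,0,0,0,0.83,0,0,0,0,0.83,0,0,0,0,0.83,0,0,0,0,0.83,0,0,0,0,0.83,0,0,0,0,0.79,-0.1,0,0,0,0,0,0,0,0,0,0,0,0]}}

```text
time: 4.1
position: [0.4461, 0.2907, 0.252]
tool_rot: [0.756, 0.655, -0.001, -0.0]
ft_force: [0.3, -0.5, -0.4]
grip_width: 0.0432
grip_force: 0.0
```

{"name": "play_rows", "arguments": {"steps": [0,0,0,0.45,0,0,0,0,0.45,0,0,0,0,0.45,0,0,0,0,0.45,0,0,0,0,0.45,0,0,0,0,0.45,0,-1,0,0,0,0,-1,0,0,0,0,-1,0,0,0,0,-1,0,0,0,0]}}

```text
time: 5.1
position: [0.4471, 0.2908, 0.1723]
tool_rot: [0.757, 0.654, 0.001, 0.0]
ft_force: [-1.6, 0.7, 1.2]
grip_width: 0.0195
grip_force: 1.4
```

```bash
python3 -c "
from h import *
print(robot.get_obs()['grip_width'],toov(robot.get_obs()['position']))
go(ov(-.115,.083+.029,.17),P[2])"
```

```text
0.01950030837203485 [-0.11610093  0.0821479 ]
twist -0.0 shift [ 0.04 -1.    0.08] | pos [0.4471 0.2908 0.1723] h 1.426
```

{"name": "play_rows", "arguments": {"steps": [-1,0,0,0,0,-1,0,0,0,0,-1,0,0,0,0,-1,0,-0.2,0,0,-1,0,-0.2,0,0,-1,0,-0.2,0,0,-1,0,-0.2,0,0,-1,0,-0.2,0,0,-1,0,-0.05,0,0,-1,0,0,0,0]}}

```text
time: 6.1
position: [0.415, 0.2956, 0.172]
tool_rot: [0.756, 0.654, -0.0, -0.0]
ft_force: [0.1, -1.8, 6.9]
grip_width: 0.0117
grip_force: 20.0
```

```bash
python3 -c "
from h import *
print(robot.get_obs()['grip_width'],toov(robot.get_obs()['position']),robot.get_obs()['ft_force'])
shot('top','top1.png');go(ov(-.165,0,.28),H)"
```

```text
0.011720934916114853 [-0.11606498  0.11459828] [ 0.05955891 -1.82750755  6.92082824]
twist 15.71 shift [ 3.82  1.63 -3.6 ] | pos [0.415  0.2956 0.172 ] h 1.426
```

{"name": "play_rows", "arguments": {"steps": [-0.3,0,0,0,0,-0.3,0,0,0,0,-0.3,0,0,0,0,-0.3,0,0,-0.6,0,-0.3,0,0,-1,0,-0.3,0,0,-1,0,-0.3,0,0,-1,1,-0.3,0,0,0,1,-0.3,0,0,0,1,-0.3,0,0,0,1]}}

```text
time: 7.15
position: [0.4151, 0.2956, 0.2795]
tool_rot: [0.872, 0.489, -0.0, -0.0]
ft_force: [0.6, -0.0, 0.8]
grip_width: 0.0299
grip_force: 0.0
```

{"name": "play_rows", "arguments": {"steps": [-0.3,0,0,0,1,-0.3,0,0,0,1,-0.3,0,0,0,1,-0.3,0,0,0,1,-0.3,0,0,0,1,-0.3,0,0,0,1,-0.3,0,0,0,1,-0.3,0,0,0,1,-0.3,0,0,0,1,-0.3,0,0,0,1]}}

```text
time: 8.15
position: [0.415, 0.2955, 0.279]
tool_rot: [1.0, 0.011, -0.001, 0.0]
ft_force: [0.2, -0.7, 0.6]
grip_width: 0.0304
grip_force: 0.0
```

{"name": "play_rows", "arguments": {"steps": [-0.3,0,0,0,1,-0.3,0,0,0,0.7,-0.3,0.6,0.27,0,0,-0.3,0.6,0.27,0,0,-0.3,0.6,0.27,0,0,-0.3,0.6,0.27,0,0,-0.3,0.6,0.27,0,0,-0.3,0.6,0.27,0,0,-0.3,0,0,0,0,-0.3,0,0,0,0]}}

```text
time: 9.15
position: [0.5155, 0.2314, 0.2792]
tool_rot: [0.997, -0.073, -0.001, -0.0]
ft_force: [0.0, 0.8, -0.5]
grip_width: 0.0304
grip_force: 0.0
```

```bash
python3 -c "
from h import *
import cv2
c=shot('top');im=c['image'][165:325,60:220]
d=shot('wrist')['image']
a=cv2.resize(im,(480,480),interpolation=2)
cv2.imwrite('pics/t2.png',np.hstack([a,cv2.resize(d,None,fx=.5,fy=.5)[:,:,:].repeat(2,0)[:480]])[:,:,::-1])
go(ov(-.165,0,.127),H)"
```

```text
twist 0.01 shift [0.23 0.02 5.08] | pos [0.5147 0.232  0.2794] h -0.144
```

View pics/t2.png

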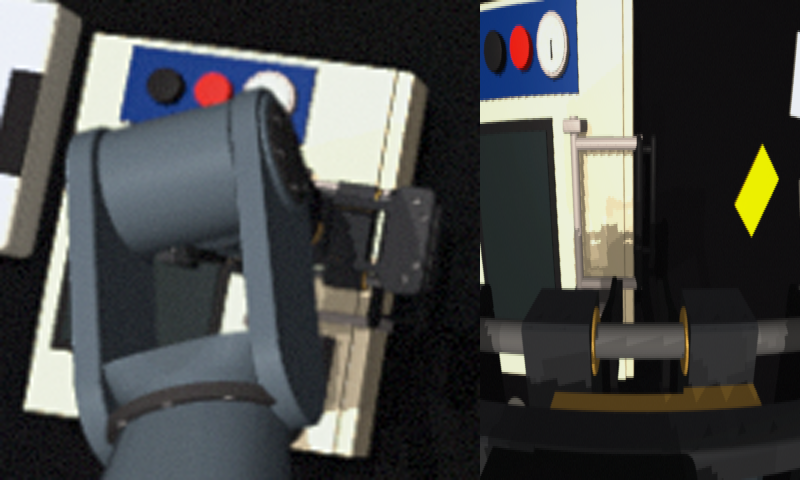

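The wrist picture shows the black bail bar under the fingers, so I descend and pinch it.

{"name": "play_rows", "arguments": {"steps": [-0.3,0.1,0,0.6,0,-0.3,0.1,0,0.7,0,-0.3,0,0,0.7,0,-0.3,0,0,0.7,0,-0.3,0,0,0.7,0,-0.3,0,0,0.6,0,-0.3,0,0,0.6,0,-0.3,0,0,0.4,0,-0.3,0,0,0,0,-0.3,0,0,0,0]}}

```text
time: 10.25
position: [0.5214, 0.2313, 0.1299]
tool_rot: [0.997, -0.072, 0.0, -0.0]
ft_force: [0.7, 0.7, -0.0]
grip_width: 0.0303
grip_force: 0.0
```

{"name": "play_rows", "arguments": {"steps": [-1,0,0,0,0,-1,0,0,0,0,-1,0,0,0,0,-1,0,0,0,0,-1,0,0,0,0,-1,0,0,0,0,-1,0,0,0,0,-1,0,0,0,0,-1,0,0,0,0,-1,0,0,0,0], "grip_force": 12}}

```text
time: 11.25
position: [0.5221, 0.2325, 0.1303]
tool_rot: [0.997, -0.072, 0.001, -0.002]
ft_force: [0.3, 5.6, 1.1]
grip_width: 0.0113
grip_force: 12.0
```

```bash
python3 -c "
from h import *
o=robot.get_obs();print(o['grip_width'],o['ft_force'],toov(o['position']),o['position'])
# tool y dir in oven x
print(R.from_quat(o['tool_rot']).as_matrix()[:2,1]@OX)
a=np.linspace(0,1.75,31);print(np.round(np.c_[np.diff(-.095*np.cos(a))*-1,-np.diff(.095*np.sin(a))]/.03,2).tolist())"
```

```text
0.01127770401274854 [0.27701199 5.57327004 1.06620994] [-0.16302968 -0.00047566] [0.52207715 0.23245183 0.13025089]
-0.999995036990655
[[-0.01, -0.18], [-0.02, -0.18], [-0.03, -0.18], [-0.04, -0.18], [-0.05, -0.18], [-0.06, -0.18], [-0.07, -0.17], [-0.08, -0.17], [-0.09, -0.16], [-0.1, -0.16], [-0.11, -0.15], [-0.11, -0.14], [-0.12, -0.14], [-0.13, -0.13], [-0.14, -0.12], [-0.15, -0.11], [-0.15, -0.11], [-0.16, -0.1], [-0.16, -0.09], [-0.17, -0.08], [-0.17, -0.07], [-0.18, -0.06], [-0.18, -0.05], [-0.18, -0.04], [-0.18, -0.03], [-0.18, -0.02], [-0.18, -0.0], [-0.18, 0.01], [-0.18, 0.02], [-0.18, 0.03]]
```

{"name": "play_rows", "arguments": {"steps": [-1,0,-0.01,-0.18,0,-1,0,-0.02,-0.18,0,-1,0,-0.03,-0.18,0,-1,0,-0.04,-0.18,0,-1,0,-0.05,-0.18,0,-1,0,-0.06,-0.18,0,-1,0,-0.07,-0.17,0,-1,0,-0.08,-0.17,0,-1,0,-0.09,-0.16,0,-1,0,-0.1,-0.16,0]}}

```text
time: 12.25
position: [0.5239, 0.2461, 0.1823]
tool_rot: [0.997, -0.072, 0.0, 0.001]
ft_force: [3.1, -3.8, -2.8]
grip_width: 0.0116
grip_force: 12.0
```

{"name": "play_rows", "arguments": {"steps": [-1,0,-0.11,-0.15,0,-1,0,-0.11,-0.14,0,-1,0,-0.12,-0.14,0,-1,0,-0.13,-0.13,0,-1,0,-0.14,-0.12,0,-1,0,-0.15,-0.11,0,-1,0,-0.15,-0.11,0,-1,0,-0.16,-0.1,0,-1,0,-0.16,-0.09,0,-1,0,-0.17,-0.08,0]}}

```text
time: 13.25
position: [0.5298, 0.2851, 0.22]
tool_rot: [0.997, -0.072, 0.001, 0.004]
ft_force: [-0.8, -10.0, 9.7]
grip_width: 0.0113
grip_force: 12.0
```

{"name": "play_rows", "arguments": {"steps": [-1,0,-0.17,-0.07,0,-1,0,-0.18,-0.06,0,-1,0,-0.18,-0.05,0,-1,0,-0.18,-0.04,0,-1,0,-0.18,-0.03,0,-1,0,-0.18,-0.02,0,-1,0,-0.18,0,0,-1,0,-0.18,0.01,0,-1,0,-0.18,0.02,0,-1,0,-0.18,0.03,0]}}

```text
time: 14.25
position: [0.5382, 0.3419, 0.2248]
tool_rot: [0.997, -0.072, 0.001, 0.0]
ft_force: [1.8, -3.1, 4.8]
grip_width: 0.0116
grip_force: 12.0
```

```bash
python3 -c "
from h import *
o=robot.get_obs();print(o['grip_width'],o['ft_force'],toov(o['position']),o['position'])"
```

```text
0.011630029401236487 [ 1.79693222 -3.05771102  4.7694312 ] [-0.05236761 -0.00056733] [0.53817535 0.34193677 0.22482473]
```

{"name": "play_rows", "arguments": {"steps": [-1,0,-0.13,0.03,0,-1,0,-0.13,0.04,0,-1,0,-0.13,0.04,0,-1,0,0,0,0,-0.3,0,0,0,0,-0.3,0,0,0,0,-0.3,0,0,0,0,-0.3,0,0,-0.6,0,-0.3,0,0,-0.6,0,-0.3,0,0,-0.6,0]}}

```text
time: 15.25
position: [0.5381, 0.3535, 0.2734]
tool_rot: [0.997, -0.072, -0.002, 0.0]
ft_force: [1.3, 0.3, 0.5]
grip_width: 0.0302
grip_force: 0.0
```

{"name": "play_rows", "arguments": {"steps": [-0.3,0,0.5,0,0,-0.3,0,0.5,0,0,-0.3,0,0.5,0,0,-0.3,0,0.5,0,0,-0.3,0,0.5,0,0,-0.3,0,0.5,0,0,-0.3,0,0.5,0,0,-0.3,0,0.5,0,0,-0.3,0,0.5,0,0,-0.3,0,0.5,0,0]}}

```text
time: 16.25
position: [0.5175, 0.2039, 0.2739]
tool_rot: [0.997, -0.072, 0.0, -0.0]
ft_force: [0.9, 0.2, -0.3]
grip_width: 0.0302
grip_force: 0.0
```

```bash
python3 -c "
from h import *
go(ov(-.19,0,.069),H)
s=shot('scene');im=s['image'];cv2.imwrite('pics/s3.png',cv2.resize(im[60:260,290:530,::-1],None,fx=3,fy=3,interpolation=2))"
```

```text
twist 0.01 shift [-0.   -0.06  6.83] | pos [0.5175 0.2039 0.2739] h -0.144
```

View pics/s3.png

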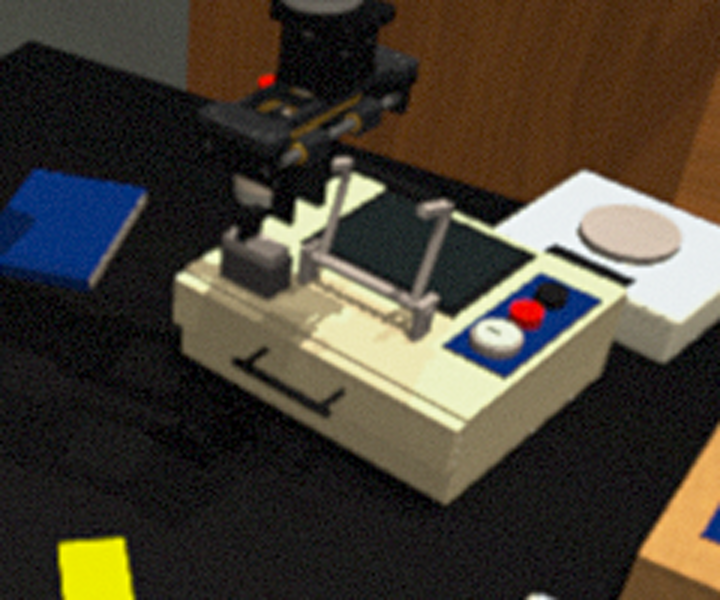

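The bail stands up and back, with arm ends at (342,165) and (435,210). Next comes the drawer handle.

{"name": "play_rows", "arguments": {"steps": [-0.3,0,0,0.8,0,-0.3,0,0,0.9,0,-0.3,0,0,0.9,0,-0.3,0,0,0.9,0,-0.3,0,0,0.8,0,-0.3,0,0,0.7,0,-0.3,0,0,0.6,0,-0.3,0,0,0.6,0,-0.3,0,0,0.6,0,-0.3,0,0,0,0]}}

```text
time: 17.3
position: [0.5161, 0.2047, 0.0678]
tool_rot: [0.997, -0.072, -0.002, 0.001]
ft_force: [-0.7, 0.0, -0.9]
grip_width: 0.0308
grip_force: 0.0
```

{"name": "play_rows", "arguments": {"steps": [-1,0,0,0,0,-1,0,0,0,0,-1,0,0,0,0,-1,0,0,0,0,-1,0,0,0,0,-1,0,0,0,0,-1,0,0,0,0,-1,0,0,0,0,-1,0,0.05,0,0,-1,0,0.1,0,0], "grip_force": 25}}

```text
time: 18.3
position: [0.5179, 0.2014, 0.0709]
tool_rot: [0.997, -0.072, 0.001, -0.001]
ft_force: [-0.1, 1.9, 7.9]
grip_width: 0.0099
grip_force: 25.0
```

```bash
python3 -c "
from h import *
o=robot.get_obs();print(o['grip_width'],o['ft_force'],toov(o['position']),o['position'])
go(ov(-.421,0,.069),H)"
```

```text
0.009947735549535514 [-0.11572887  1.93556597  7.93390291] [-0.19437545 -0.0008539 ] [0.51791717 0.20138104 0.07088302]
twist 0.01 shift [-0.03  7.55  0.05] | pos [0.5179 0.2014 0.0709] h -0.144
```

{"name": "play_rows", "arguments": {"steps": [-1,0,0.4,0,0,-1,0,0.5,0,0,-1,0,0.5,0,0,-1,0,0.5,0,0,-1,0,0.5,0,0,-1,0,0.5,0,0,-1,0,0.5,0,0,-1,0,0.5,0,0,-1,0,0.5,0,0,-1,0,0.5,0,0]}}

```text
time: 19.3
position: [0.4962, 0.0551, 0.0708]
tool_rot: [0.997, -0.072, 0.001, -0.0]
ft_force: [0.6, 4.2, 8.1]
grip_width: 0.0104
grip_force: 25.0
```

{"name": "play_rows", "arguments": {"steps": [-1,0,0.5,0,0,-1,0,0.5,0,0,-1,0,0.5,0,0,-1,0,0.4,0,0,-1,0,0.3,0,0,-1,0,0.2,0,0,-1,0,0.05,0,0,-1,0,0,0,0,-1,0,0,0,0,-1,0,0,0,0]}}

```text
time: 20.3
position: [0.4853, -0.0181, 0.0708]
tool_rot: [0.997, -0.072, 0.0, 0.001]
ft_force: [-0.7, -1.1, 8.0]
grip_width: 0.0099
grip_force: 25.0
```

```bash
python3 -c "
from h import *
o=robot.get_obs();print(o['grip_width'],o['ft_force'],toov(o['position']),o['position'])
go(ov(-.421,0,.069),H)"
```

```text
0.00991218436262217 [-0.6783751  -1.12023408  7.97789858] [-4.16314502e-01 -3.36220912e-04] [ 0.48530098 -0.01814891  0.07080667]
twist 0.02 shift [-0.01  0.16  0.06] | pos [ 0.4853 -0.0181  0.0708] h -0.144
```

{"name": "play_rows", "arguments": {"steps": [-0.3,0,0,0,0,-0.3,0,0,0,0,-0.3,0,0,0,0,-0.3,0,0,-0.7,0,-0.3,0,0,-0.9,0,-0.3,0,0,-0.9,0,0.7,0,0.5,-0.9,0,0.7,0,0.9,-0.5,0,0.7,0,1,0,0,0.7,0,1,0,0], "grip_force": 20}}

```text
time: 21.3
position: [0.4705, -0.1193, 0.1874]
tool_rot: [0.997, -0.071, 0.0, 0.0]
ft_force: [-0.3, 0.3, -0.2]
grip_width: 0.0545
grip_force: 0.0
```

```bash
cat > pl.py <<'E'
from h import *
import pickle
def plates(c,xr=(-.3,.0)):
    im=c['image'];m=((im.min(2)>170)).astype(np.uint8)
    n,l,st,ce=cv2.connectedComponentsWithStats(m);out=[]
    for i in range(1,n):
        if 150<st[i,4]<1200 and 270<ce[i][0]<440 and 200<ce[i][1]<320:
            cn=cv2.findContours((l==i).astype(np.uint8),0,2)[0][0].reshape(-1,2)
            r=cv2.minAreaRect((ray(c,cn,.006)[:,:2]*1000).astype(np.float32))
            bx=cv2.boxPoints(r);e=max([bx[1]-bx[0],bx[2]-bx[1]],key=np.linalg.norm)
            print(ce[i].round(0),np.round(r[0],1),np.round(r[1],1),np.arctan((e[1]/e[0])).round(3))
E
python3 - <<'E'
from pl import *
c=shot('top');pickle.dump(c,open('top4.pkl','wb'));plates(c)
im=c['image'];cv2.imwrite('pics/top4.png',cv2.resize(im[150:320,60:300,::-1],None,fx=3.3,fy=3.3,interpolation=2))
go([.4385,-.181,.08],.146)
E
```

```text
[338. 225.] [ 603.6 -156.6] [59.4 70.7] -0.218
[401. 236.] [ 572.4 -335.4] [89.6 59.9] 0.353
[398. 276.] [ 459.7 -322.1] [59.4 89.5] -0.461
[353. 292.] [ 420.5 -194.5] [49.3 36.5] 0.141
twist -2.91 shift [-1.34  1.72  3.58] | pos [ 0.4708 -0.1237  0.1872] h -0.145
```

View pics/top4.png

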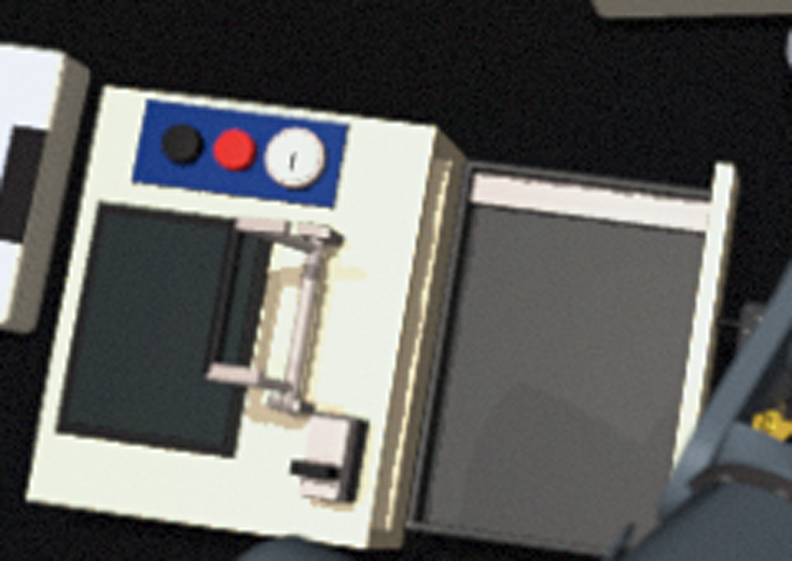

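```bash
python3 - <<'E'
from h import *
import pickle
c=pickle.load(open('top4.pkl','rb'))
f=lambda p:np.array(p,float)/3.3+[60,150]-.35
for p,z in [((738,167),.111),((713,165),.111),((690,430),.111),((455,320),.064),((432,480),.064),((470,165),.094),((437,360),.094),((707,232),.076),((473,205),.076),((473,175),.076)]:
    print(p,z,toov(ray(c,f([p]),z)[0]).round(4))
E
```

```text
(738, 167) 0.111 [-0.3859 -0.1692]
(713, 165) 0.111 [-0.3658 -0.1682]
(690, 430) 0.111 [-0.3777  0.044 ]
(455, 320) 0.064 [-0.1676 -0.0226]
(432, 480) 0.064 [-0.1696  0.1093]
(470, 165) 0.094 [-0.167  -0.1468]
(437, 360) 0.094 [-0.166   0.0141]
(707, 232) 0.076 [-0.3645 -0.1195]
(473, 205) 0.076 [-0.1701 -0.1174]
(473, 175) 0.076 [-0.1661 -0.1422]
```

{"name": "play_rows", "arguments": {"steps": [0.7,0,0,0,-0.73,0.7,0,0,0,-0.73,0.7,0,0,0,-0.73,0.7,0,0,0,-0.72,0.7,-0.3,0.4,0.3,0,0.7,-0.3,0.4,0.5,0,0.7,-0.3,0.4,0.6,0,0.7,-0.3,0.4,0.6,0,0.7,-0.14,0.12,0.6,0,0.7,0,0,0.6,0]}}

```text
time: 22.35
position: [0.4377, -0.1758, 0.0899]
tool_rot: [0.997, 0.073, -0.0, -0.0]
ft_force: [0.9, 0.8, -0.2]
grip_width: 0.0738
grip_force: 0.0
```

```bash
python3 - <<'E'
from pl import *
go([.4385,-.181,.004],.144)
w=shot('wrist','w4.png');pickle.dump(w,open('w4.pkl','wb'))
C=[[.4385+a*np.cos(.146)-b*np.sin(.146),-.181+a*np.sin(.146)+b*np.cos(.146),.006] for a,b in((.045,.03),(.045,-.03),(-.045,-.03),(-.045,.03))]
print(proj(w,C).round(0).tolist())
E
```

```text
twist 0.02 shift [0.   0.18 2.86] | pos [ 0.4377 -0.1758  0.0899] h 0.146
[[280.0, 174.0], [376.0, 174.0], [371.0, 306.0], [284.0, 306.0]]
```

View pics/w4.png

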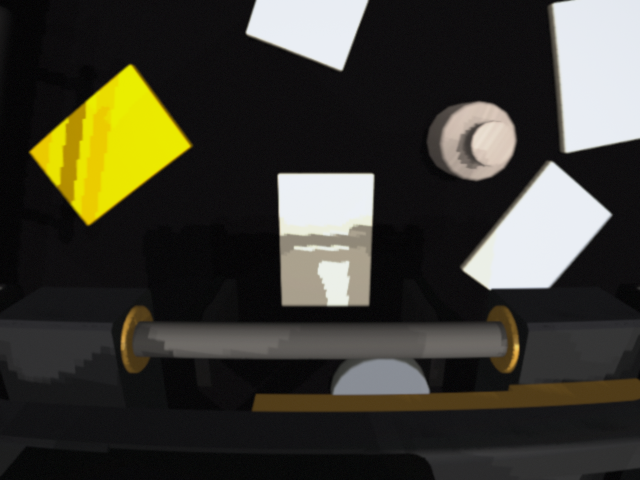

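The wrist picture matches the projected plate corners to 2 px, so I grasp plate 1.

{"name": "play_rows", "arguments": {"steps": [0.7,0,0.09,0.4,0,0.7,0,0.09,0.5,0,0.7,0,0,0.5,0,0.7,0,0,0.5,0,0.7,0,0,0.4,0,0.7,0,0,0.3,0,0.7,0,0,0.24,0,-1,0,0,0,0,-1,0,0,0,0,-1,0,0,0,0], "grip_force": 20}}

```text
time: 23.4
position: [0.4394, -0.1808, 0.0061]
tool_rot: [0.997, 0.073, 0.0, 0.0]
ft_force: [-1.7, -1.9, 10.9]
grip_width: 0.0577
grip_force: 5.4
```

{"name": "play_rows", "arguments": {"steps": [-1,0,0,0,0,-1,0,0,0,0,-1,0,0,0,0,-1,0,0,0,0,-1,0,0,-0.3,0,-1,0,0,-0.6,0,-1,0,0,-1,0,-1,0,0,-1,0,-1,0,0,-1,0,-1,0,0,-1,0]}}

```text
time: 24.4
position: [0.439, -0.1807, 0.1544]
tool_rot: [0.997, 0.073, 0.0, 0.0]
ft_force: [-0.5, -0.8, -0.5]
grip_width: 0.0006
grip_force: 0.0
```

```bash
python3 - <<'E'
from h import *
o=robot.get_obs();print(o['grip_width'],o['grip_force'])
go(ov(-.266,-.09,.15),H)
E
```

```text
0.0006128289583681448 0.0
twist 2.92 shift [  3.73 -10.59   0.15] | pos [ 0.439  -0.1807  0.1544] h 0.147
```

```bash
python3 - <<'E'
from h import *
w=shot('wrist','w5.png');t=shot('top','t5.png')
im=w['image'];m=(im.min(2)>185).astype(np.uint8)
n,l,st,ce=cv2.connectedComponentsWithStats(m)
for i in range(1,n):
    if st[i,4]>1500:print(ce[i].round(),st[i])
cv2.imwrite('pics/c5.png',np.vstack([im[:240],cv2.resize(t['image'][190:310,280:440],(640,480))[:360]])[:,:,::-1])
E
```

```text
[307.  34.] [ 255    0  106   82 5900]
[543.  80.] [ 501   15   84  132 8879]
[493. 219.] [ 432  156  122  126 7429]
[321. 193.] [ 282  165   77   62 4314]
```

View pics/w5.png

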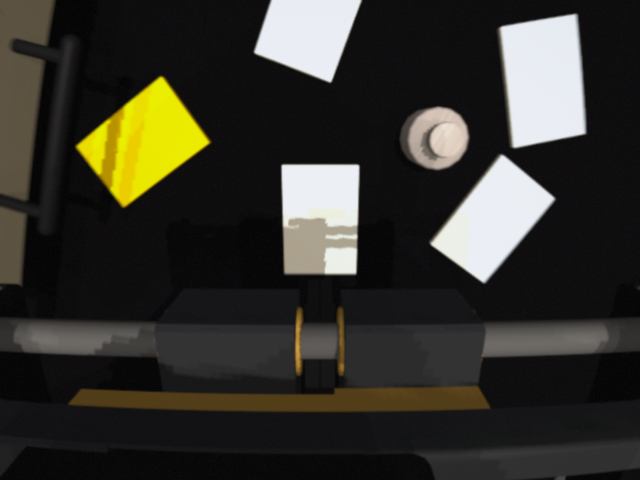

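The plate is still in place, with corners at (282,165) and (358,274). I go down open first and read the force.

```bash
python3 - <<'E'
from h import *
w=shot('wrist');p=ray(w,[(282,165),(359,165),(358,274),(284,274)],.006);print(p.round(4),p.mean(0))
m=p.mean(0);go([m[0],m[1],.03],.146)
E
```

```text
[[ 0.4819 -0.1474  0.006 ]
 [ 0.4907 -0.2074  0.006 ]
 [ 0.4003 -0.2223  0.006 ]
 [ 0.3913 -0.1602  0.006 ]] [ 0.44105376 -0.18433367  0.006     ]
twist 0.01 shift [-0.01  0.07  4.17] | pos [ 0.4404 -0.1816  0.155 ] h 0.147
```

{"name": "play_rows", "arguments": {"steps": [0.75,0,0,0,0,0.75,0,0,0,0,0.75,0,0,0,0,0.75,0,0,0,0,0.75,0,0,0.8,0,0.75,0,0,0.8,0,0.75,0,0,0.8,0,0.75,0,0,0.8,0,0.75,0,0,0.8,0,0.75,0,0,0,0]}}

```text
time: 25.55
position: [0.4374, -0.1795, 0.0299]
tool_rot: [0.997, 0.073, -0.003, -0.002]
ft_force: [-0.5, 0.0, 0.2]
grip_width: 0.0714
grip_force: 0.0
```

{"name": "play_rows", "arguments": {"steps": [0.75,0,0,0.3,0,0.75,0,0,0.3,0,0.75,0,0,0.25,0,0.75,0,0,0.1,0,0.75,0,0,0,0,0.75,0,0,0,0,0.75,0,0,0,0,0.75,0,0,0,0,0.75,0,0,0,0,0.75,0,0,0,0]}}

```text
time: 26.55
position: [0.4393, -0.1808, 0.0043]
tool_rot: [0.997, 0.073, 0.0, 0.0]
ft_force: [-0.3, -0.4, 0.1]
grip_width: 0.0761
grip_force: 0.0
```

{"name": "play_rows", "arguments": {"steps": [0.75,0,0.05,0.1,0,0.75,0,0,0,0,0.75,0,0,0,0,0.3,0,0,0,0,0.3,0,0,0,0,0.3,0,0,0,0,0.3,0,0,0,0,0.3,0,0,0,0,0.3,0,0,0,0,0.3,0,0,0,0], "grip_force": 12}}

```text
time: 27.55
position: [0.4393, -0.1821, 0.0012]
tool_rot: [0.997, 0.073, -0.0, -0.0]
ft_force: [1.4, 0.3, -0.4]
grip_width: 0.0599
grip_force: 12.0
```

```bash
python3 - <<'E'
from h import *
o=robot.get_obs();print(o['grip_width'],o['grip_force'],o['position'],o['ft_force'],o['q'])
E
```

```text
0.05986011135276271 11.999930888414383 [ 0.43934045 -0.18213871  0.00115713] [ 1.4103173   0.32938351 -0.38925178] [-6.28579489e-01  7.38292472e-01  1.95541391e+00  3.93895104e-05
  4.48083668e-01  7.95393998e-01]
```

Gripped at 60 mm, so I lift and carry.

{"name": "play_rows", "arguments": {"steps": [-1,0,0,0,0,-1,0,0,0,0,-1,0,0,-0.3,0,-1,0,0,-0.7,0,-1,0,0,-1,0,-1,0,0,-1,0,-1,0,0,-1,0.7,-1,0,0,-1,0.7,-1,0,0,0,0.8,-1,0,0,0,0.7], "grip_force": 25}}

```text
time: 28.55
position: [0.44, -0.1826, 0.1531]
tool_rot: [0.997, -0.073, 0.002, 0.001]
ft_force: [0.2, 0.9, -1.1]
grip_width: 0.0596
grip_force: 25.0
```

```bash
python3 - <<'E'
from h import *
o=robot.get_obs();print(o['grip_width'],o['grip_force'])
go(ov(-.266,-.09,.15),H)
E
```

```text
0.05960524875612604 24.99656617641449
twist -0.01 shift [  3.69 -10.65   0.1 ] | pos [ 0.44   -0.1826  0.1531] h -0.146
```

{"name": "play_rows", "arguments": {"steps": [-1,0.3,-0.6,0,0,-1,0.3,-0.8,0,0,-1,0.3,-0.8,0,0,-1,0.3,-0.8,0,0,-1,0.3,-0.8,0,0,-1,0.3,-0.8,0,0,-1,0.3,-0.8,0,0,-1,0.3,-0.8,0,0,-1,0.3,-0.8,0,0,-1,0.3,-0.8,0,0]}}

```text
time: 29.55
position: [0.562, 0.0376, 0.1517]
tool_rot: [0.997, -0.071, 0.0, 0.0]
ft_force: [0.9, 0.7, -0.8]
grip_width: 0.0594
grip_force: 25.0
```

{"name": "play_rows", "arguments": {"steps": [-1,0.3,-0.8,0,0,-1,0.3,-0.8,0,0,-1,0.1,-0.7,0,0,-1,0,-0.35,0,0,-1,0,0,0,0,-1,0,0,0,0,-1,0,0,0.4,0,-1,0,0,0.4,0,-1,0,0,0.4,0,-1,0,0,0.4,0]}}

```text
time: 30.55
position: [0.5935, 0.1117, 0.1015]
tool_rot: [0.997, -0.072, -0.001, 0.0]
ft_force: [-0.1, -0.8, -1.9]
grip_width: 0.0596
grip_force: 25.0
```

```bash
python3 - <<'E'
from h import *
o=robot.get_obs();print(o['grip_width'],o['grip_force'])
go(ov(-.266,-.09,.079),H)
E
```

```text
0.05956276844614414 24.99985009431839
twist 0.01 shift [ 0.05 -0.21  0.75] | pos [0.5935 0.1117 0.1015] h -0.144
```

{"name": "play_rows", "arguments": {"steps": [-1,0.05,-0.1,0.2,0,-1,0,-0.11,0.2,0,-1,0,0,0.2,0,-1,0,0,0.16,0,-1,0,0,0,0,-1,0,0,0,0,0.75,0,0,0,0,0.75,0,0,0,0,0.75,0,0,0,0,0.75,0,0,0,0]}}

```text
time: 31.55
position: [0.5966, 0.1182, 0.0807]
tool_rot: [0.997, -0.072, 0.0, -0.0]
ft_force: [0.4, -0.1, -0.4]
grip_width: 0.0749
grip_force: 0.0
```

{"name": "play_rows", "arguments": {"steps": [0.75,0,0,0,0,0.75,0,0,-0.3,0,0.75,0,0,-0.7,0,0.75,0,0,-0.9,0,0.75,0,0.2,-0.9,0,0.75,0,0.8,0,0,0.75,0,0.8,0,0,0.75,0,0.8,0,0,0.75,0,0.8,0,0,0.75,0,0.8,0,0]}}

```text
time: 32.55
position: [0.5784, -0.0074, 0.1652]
tool_rot: [0.997, -0.071, 0.0, 0.0]
ft_force: [-0.1, 0.3, -0.1]
grip_width: 0.076
grip_force: 0.0
```

```bash
python3 - <<'E'
from pl import *
c=shot('top');plates(c)
go([.595,-.1547,.08],-.212)
im=c['image'];cv2.imwrite('pics/t6.png',cv2.resize(im[170:320,170:330,::-1],None,fx=3.75,fy=3.75,interpolation=2))
E
```

```text
[337. 229.] [ 594.7 -154.8] [59.3 89.1] -0.212
twist 0.67 shift [1.55 4.56 2.85] | pos [ 0.5782 -0.0109  0.1651] h -0.145
```

View pics/t6.png

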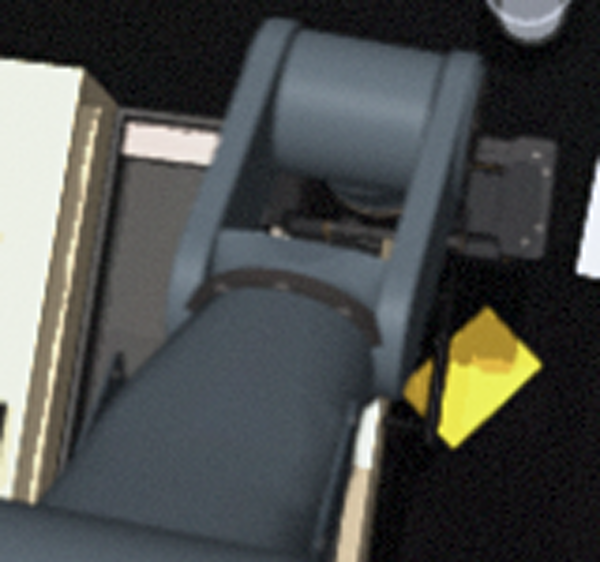

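The arm hides the tray in this picture; only the rest bar at (170,143) shows. I'll check later by code and go on to the second plate.

{"name": "play_rows", "arguments": {"steps": [0.75,0,0,0,0.67,0.75,0.2,0.6,0,0,0.75,0.2,0.6,0,0,0.75,0.2,0.6,0,0,0.75,0.2,0.6,0.3,0,0.75,0.2,0.6,0.5,0,0.75,0.2,0.6,0.6,0,0.75,0.2,0.6,0.6,0,0.75,0.15,0.36,0.4,0,0.75,0,0,0.4,0]}}

```text
time: 33.6
position: [0.5955, -0.1517, 0.0787]
tool_rot: [0.994, -0.106, -0.0, -0.0]
ft_force: [1.3, -0.1, 0.6]
grip_width: 0.076
grip_force: 0.0
```

```bash
python3 - <<'E'
from pl import *
c=shot('top');plates(c)
go([.5947,-.1548,.0012],-.212)
im=c['image'];m=(im[160:320,180:290].min(2)>185).astype(np.uint8)
n,l,st,ce=cv2.connectedComponentsWithStats(m)
for i in range(1,n):
    if st[i,4]>60:print('tray',(ce[i]+[180,160]).round(),st[i],[toov(x).round(3) for x in ray(c,[ce[i]+[180,160]],.075)])
w=shot('wrist');im=w['image'];m=(im.min(2)>150).astype(np.uint8);n,l,st,ce=cv2.connectedComponentsWithStats(m)
for i in range(1,n):
    if st[i,4]>1500: print('wrist',ce[i],st[i],ray(w,[ce[i]],.006))
E
```

```text
twist 0.0 shift [0.07 0.15 2.53] | pos [ 0.5939 -0.15    0.077 ] h -0.212
tray [184. 207.] [  0  27  12  52 379] [array([-0.115, -0.123])]
tray [246. 217.] [  24   40   78   49 1132] [array([-0.29 , -0.117])]
wrist [600.69621878 210.64033962] [  543   132    97   156 10129] [[ 0.58089612 -0.32912559  0.006     ]]
wrist [324.63772202 209.01170003] [ 274  174  102   73 7094] [[ 0.61807087 -0.15804571  0.006     ]]
```

{"name": "play_rows", "arguments": {"steps": [0.75,0.07,0.1,0.5,0,0.75,0,0.05,0.6,0,0.75,0,0,0.6,0,0.75,0,0,0.4,0,0.75,0,0,0.3,0,0.75,0,0,0.13,0,0.75,0,0,0,0,0.3,0,0,0,0,0.3,0,0,0,0,0.3,0,0,0,0], "grip_force": 12}}

```text
time: 34.7
position: [0.5969, -0.155, 0.0051]
tool_rot: [0.994, -0.105, 0.001, 0.0]
ft_force: [0.3, 1.0, 0.8]
grip_width: 0.0608
grip_force: 0.5
```

{"name": "play_rows", "arguments": {"steps": [0.3,0,0,0,0,0.3,0,0,0,0,0.3,0,0,0,0,-1,0,0,0,0,-1,0,0,0,0,-1,0,0,-0.3,0,-1,0,0,-0.3,0,-1,0,0,-0.3,0,-1,0,0,-0.3,-0.67,-1,0,0,-0.3,0], "grip_force": 25}}

```text
time: 35.7
position: [0.5964, -0.1549, 0.0503]
tool_rot: [0.997, -0.072, 0.0, 0.0]
ft_force: [0.3, -0.5, -0.3]
grip_width: 0.0582
grip_force: 25.0
```

```bash
python3 - <<'E'
from h import *
go(ov(-.266,-.045,.15),H)
E
```

```text
twist 0.02 shift [-2.84 -8.98 -3.32] | pos [ 0.5964 -0.1549  0.0503] h -0.143
```

The grip is too high on the plate, so I set it down and regrasp deeper.

{"name": "play_rows", "arguments": {"steps": [-1,0,0,0.4,0,-1,0,0,0.4,0,-1,0,0,0.35,0,-1,0,0,0.3,0,-1,0,0,0.02,0,0.75,0,0,0,0,0.75,0,0,0,0,0.75,0,0,0,0,0.75,0,0,0.08,0,0.75,0,0,0,0]}}

```text
time: 36.7
position: [0.5964, -0.1548, 0.0028]
tool_rot: [0.997, -0.072, -0.0, -0.0]
ft_force: [0.4, 0.4, 0.5]
grip_width: 0.0757
grip_force: 0.0
```

```bash
python3 - <<'E'
from h import *
o=robot.get_obs();print(o['grip_width'],o['ft_force']);go([.5964,-.1549,.0012],H)
E
```

```text
0.07569941587247891 [0.36628937 0.43210195 0.51108778]
twist 0.02 shift [0.   0.   0.05] | pos [ 0.5964 -0.1548  0.0028] h -0.143
```

{"name": "play_rows", "arguments": {"steps": [0.75,0,0,0.05,0,0.75,0,0,0,0,0.3,0,0,0,0,0.3,0,0,0,0,0.3,0,0,0,0,0.3,0,0,0,0,0.3,0,0,0,0,0.3,0,0,0,0,-1,0,0,0,0,-1,0,0,0,0], "grip_force": 25}}

```text
time: 37.7
position: [0.5965, -0.1548, 0.0015]
tool_rot: [0.997, -0.072, 0.0, -0.0]
ft_force: [0.1, -0.4, 0.6]
grip_width: 0.0593
grip_force: 25.0
```

{"name": "play_rows", "arguments": {"steps": [-1,0,0,-0.3,0,-1,0,0,-0.6,0,-1,0,0,-0.8,0,-1,0,0,-1,0,-1,0,0,-1,0,-1,0,0,-1,0,-1,0,0,-0.2,0,-1,-0.3,-0.5,0,0,-1,-0.3,-0.7,0,0,-1,-0.3,-0.7,0,0]}}

```text
time: 38.7
position: [0.5752, -0.0924, 0.1464]
tool_rot: [0.997, -0.072, -0.002, -0.001]
ft_force: [-0.3, 1.1, -0.7]
grip_width: 0.0593
grip_force: 25.0
```

```bash
python3 - <<'E'
from h import *
o=robot.get_obs();print(o['grip_width']);go(ov(-.266,-.045,.15),H)
E
```

```text
0.05929857851215338
twist 0.01 shift [-1.83 -7.03 -0.1 ] | pos [ 0.5752 -0.0924  0.1464] h -0.144
```

{"name": "play_rows", "arguments": {"steps": [-1,-0.2,-0.75,0,0,-1,-0.2,-0.75,0,0,-1,-0.2,-0.75,0,0,-1,-0.2,-0.75,0,0,-1,-0.2,-0.75,0,0,-1,-0.2,-0.75,0,0,-1,-0.2,-0.75,0,0,-1,-0.2,-0.75,0,0,-1,-0.2,-0.75,0,0,-1,-0.03,-0.2,0,0]}}

```text
time: 39.7
position: [0.5498, 0.1225, 0.1464]
tool_rot: [0.998, -0.07, -0.003, -0.0]
ft_force: [0.1, -1.0, -0.8]
grip_width: 0.0592
grip_force: 25.0
```

{"name": "play_rows", "arguments": {"steps": [-1,0,0,0,0,-1,0,0,0,0,-1,0,0,0.4,0,-1,0,0,0.4,0,-1,0,0,0.4,0,-1,0,0,0.4,0,-1,0,0,0.3,0,-1,0,0,0,0,-1,0,0,0,0,-1,0,0,0,0]}}

```text
time: 40.7
position: [0.5538, 0.1198, 0.0919]
tool_rot: [0.997, -0.071, 0.001, -0.0]
ft_force: [0.3, 0.3, -0.5]
grip_width: 0.0593
grip_force: 25.0
```

```bash
python3 - <<'E'
from h import *
o=robot.get_obs();print(o['grip_width']);go(ov(-.266,-.045,.0805),H)
w=shot('wrist','w7.png')
E
```

```text
0.05932520877883917
twist 0.02 shift [-0.11 -0.13  0.38] | pos [0.5538 0.1198 0.0919] h -0.143
```

View pics/w7.png

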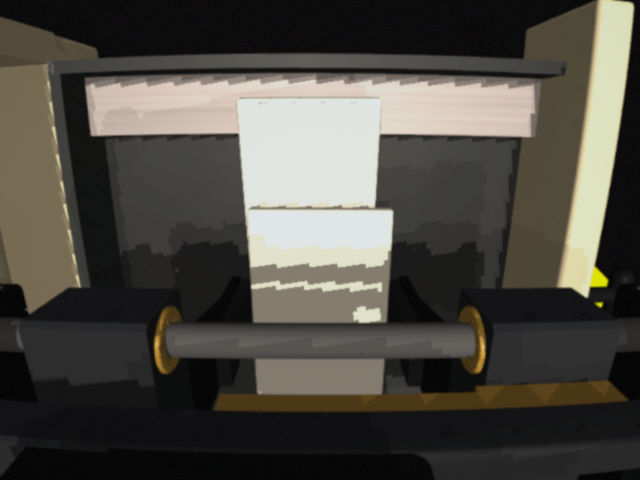

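The first plate lies square on the rest bar, spanning 238-380 px against a bar of 87-537 px. The held plate, at 247-392 px, is about 4 mm off, and I correct that while lowering.

{"name": "play_rows", "arguments": {"steps": [-1,-0.11,-0.14,0.15,0,-1,0,0,0.15,0,-1,0,0,0.1,0,-1,0,0,0,0,-1,0,0,0,0,0.75,0,0,0,0,0.75,0,0,0,0,0.75,0,0,0,0,0.75,0,0,0,0,0.75,0,0,0,0]}}

```text
time: 41.75
position: [0.5507, 0.1243, 0.0796]
tool_rot: [0.997, -0.072, 0.0, -0.0]
ft_force: [0.2, -0.3, 0.6]
grip_width: 0.0758
grip_force: 0.0
```

{"name": "play_rows", "arguments": {"steps": [0.75,0,0,-0.3,0,0.75,0,0,-0.7,0,0.75,0,0,-0.9,0,0.75,0,0.2,-0.9,0,0.75,0,0.8,0,0,0.75,0,0.8,0,0,0.75,0,0.9,0,0,0.75,0,1,0,0,0.75,0,1,0,0,0.75,0,1,0,0]}}

```text
time: 42.75
position: [0.5261, -0.0461, 0.1642]
tool_rot: [0.997, -0.071, 0.0, 0.0]
ft_force: [0.8, -0.1, -0.6]
grip_width: 0.0763
grip_force: 0.0
```

```bash
python3 - <<'E'
from pl import *
c=shot('top');plates(c)
go([.5724,-.3355,.09],.357)
E
```

```text
twist -5.02 shift [-1.88  9.44  2.51] | pos [ 0.5262 -0.0502  0.1642] h -0.145
```

{"name": "play_rows", "arguments": {"steps": [0.75,0,0,0,-1,0.75,0,0,0,-1,0.75,0,0,0,-1,0.75,0,0,0,-1,0.75,0,0,0,-1,0.75,-0.2,0.9,0,0,0.75,-0.2,0.9,0,0,0.75,-0.2,0.9,0,0,0.75,-0.2,0.9,0,0,0.75,-0.2,0.9,0,0]}}

```text
time: 43.8
position: [0.5455, -0.1829, 0.1641]
tool_rot: [0.984, 0.177, 0.0, 0.0]
ft_force: [0.1, 1.2, 0.1]
grip_width: 0.0763
grip_force: 0.0
```

{"name": "play_rows", "arguments": {"steps": [0.75,-0.2,0.9,0,0,0.75,-0.2,0.9,0,0,0.75,-0.2,0.9,0,0,0.75,-0.2,0.9,0,0,0.75,-0.1,0.9,0,0,0.75,0,0.4,0,0,0.75,0,0,0,0,0.75,0,0,0,0,0.75,0,0,0,0,0.75,0,0,0,0]}}

```text
time: 44.8
position: [0.5711, -0.3276, 0.1635]
tool_rot: [0.984, 0.178, -0.0, -0.0]
ft_force: [0.0, -0.2, 0.5]
grip_width: 0.0762
grip_force: 0.0
```

```bash
python3 - <<'E'
from pl import *
go([.5724,-.3355,.09],.357)
c=shot('top');plates(c);w=shot('wrist')
def rect(w,th=140):
    im=w['image'][:295];m=(im.min(2)>th).astype(np.uint8);n,l,st,ce=cv2.connectedComponentsWithStats(m)
    for i in range(1,n):
        if st[i,4]>1200:
            cn=cv2.findContours((l==i).astype(np.uint8),0,2)[0][0].reshape(-1,2)
            r=cv2.minAreaRect((ray(w,cn,.006)[:,:2]*1000).astype(np.float32));bx=cv2.boxPoints(r)
            e=max([bx[1]-bx[0],bx[2]-bx[1]],key=np.linalg.norm)
            print('wrist',st[i],np.round(r[0],1),np.round(r[1],1),np.arctan(e[1]/e[0]).round(3))
rect(w)
cv2.imwrite('pics/w8.png',w['image'][:,:,::-1])
E
```

```text
twist 0.01 shift [-0.05  0.26  2.45] | pos [ 0.5711 -0.3276  0.1635] h 0.358
wrist [ 277    0   74   38 1530] [ 712.6 -270.1] [26.3 54.2] -1.216
wrist [ 359    0   93   60 1423] [ 733.7 -336.8] [78.9 11.7] 1.355
wrist [ 259  160  110  135 8863] [ 558.4 -325. ] [119.   90.1] 0.331
wrist [ 184  231   41   49 1337] [ 504.9 -245.6] [43.7 34.4] 0.348
wrist [ 527  253   69   36 1747] [ 602.7 -550.4] [33.4 67.1] -1.21
```

```bash
cat >> pl.py <<'E'
def fit(w,x,y,h,th=150):
    "refine plate pose by brightness contrast inside vs ring outside"
    g=w['image'].min(2).astype(float)
    from scipy.optimize import minimize
    from scipy.ndimage import map_coordinates
    g=cv2.GaussianBlur((g>th).astype(np.float32),(0,0),1.5)
    e=[]
    for t in np.linspace(-1,1,25):
        e+=[(.045,t*.028,0),(-.045,t*.028,0),(t*.043,.03,1),(t*.043,-.03,1)]
    e=np.array(e)
    def pts(p,o):
        d=e[:,:2].copy();d[:,0]+=np.where(e[:,2]==0,np.sign(d[:,0])*o,0);d[:,1]+=np.where(e[:,2]==1,np.sign(d[:,1])*o,0)
        c,s=np.cos(p[2]),np.sin(p[2]);q=proj(w,np.c_[p[0]+c*d[:,0]-s*d[:,1],p[1]+s*d[:,0]+c*d[:,1],np.full(len(d),.006)])
        v=map_coordinates(g,[q[:,1],q[:,0]],order=1,cval=0);ok=(q[:,1]>0)&(q[:,1]<285)
        return v[ok]
    f=lambda p:-(pts(p,-.003).mean()-pts(p,.003).mean())
    best=min((minimize(f,[x+a,y+b,h],method='Nelder-Mead',options=dict(initial_simplex=[[x+a,y+b,h],[x+a+.006,y+b,h],[x+a,y+b+.006,h],[x+a,y+b,h+.05]])) for a in(-.01,0,.01) for b in(-.01,0,.01)),key=lambda r:r.fun)
    print('fit',best.x.round(4),'score',round(-best.fun,2));return best.x
E
python3 - <<'E'
from pl import *
w=shot('wrist')
for th in(120,160): fit(w,.5724,-.3355,.357,th)
fit(w,.4597,-.3221,-.47,150)
E
```

```text
fit [ 0.5761 -0.3345  0.3525] score 0.94
fit [ 0.5762 -0.3345  0.3496] score 0.95
fit [ 0.4715 -0.3297 -0.3507] score 0.87pl.py:27: RuntimeWarning: Mean of empty slice.
  f=lambda p:-(pts(p,-.003).mean()-pts(p,.003).mean())
  ret = ret.dtype.type(ret / rcount)
```

{"name": "play_rows", "arguments": {"steps": [0.75,0,0.1,0.4,0,0.75,0,0.1,0.6,0,0.75,0,0.04,0.6,0,0.75,0,0,0.6,0,0.75,0,0,0.6,0,0.75,0,0,0.6,0,0.75,0,0,0.6,0,0.75,0,0,0.5,0,0.75,0,0,0,0,0.75,0,0,0,0]}}

```text
time: 45.95
position: [0.5738, -0.3358, 0.028]
tool_rot: [0.984, 0.177, -0.0, -0.0]
ft_force: [0.8, -0.3, 0.3]
grip_width: 0.0759
grip_force: 0.0
```

```bash
python3 - <<'E'
from pl import *
go([.574,-.335,.0012],.352)
E
```

```text
twist 0.05 shift [ 0.02 -0.02  0.89] | pos [ 0.5738 -0.3358  0.028 ] h 0.357
```

{"name": "play_rows", "arguments": {"steps": [0.75,0,0,0.3,0,0.75,0,0,0.3,0,0.75,0,0,0.2,0,0.75,0,0,0.09,0,0.75,0,0,0,0,0.75,0,0,0,0,0.75,0,0,0,0,0.75,0,0,0,0,0.75,0,0,0,0,0.75,0,0,0,0]}}

```text
time: 46.95
position: [0.5739, -0.3359, 0.0019]
tool_rot: [0.984, 0.177, 0.0, 0.0]
ft_force: [1.5, 0.7, 0.3]
grip_width: 0.0761
grip_force: 0.0
```

{"name": "play_rows", "arguments": {"steps": [0.3,0,0,0,0,0.3,0,0,0,0,0.3,0,0,0,0,0.3,0,0,0,0,0.3,0,0,0,0,0.3,0,0,0,0,-1,0,0,0,0,-1,0,0,0,0,-1,0,0,0,0,-1,0,0,0,0]}}

```text
time: 47.95
position: [0.5738, -0.3358, 0.0017]
tool_rot: [0.984, 0.177, -0.0, -0.0]
ft_force: [-1.0, 0.4, 1.7]
grip_width: 0.0595
grip_force: 25.0
```

```bash
python3 - <<'E'
from pl import *
go(ov(-.266,0,.15),H)
E
```

```text
twist 5.02 shift [ -4.46 -15.06  -4.94] | pos [ 0.5738 -0.3358  0.0017] h 0.357
```

{"name": "play_rows", "arguments": {"steps": [-1,0,0,-0.3,0,-1,0,0,-0.7,0,-1,0,0,-1,0,-1,0,0,-1,0,-1,0,0,-1,1,-1,0,0,-0.9,1,-1,0,0,0,1,-1,0,0,0,1,-1,0,0,0,1,-1,0,0,0,0]}}

```text
time: 48.95
position: [0.5737, -0.3358, 0.1493]
tool_rot: [0.997, -0.071, 0.0, 0.0]
ft_force: [-0.2, -0.1, 0.0]
grip_width: 0.0589
grip_force: 25.0
```

{"name": "play_rows", "arguments": {"steps": [-1,-0.2,-0.6,0,0,-1,-0.25,-0.8,0,0,-1,-0.25,-0.8,0,0,-1,-0.25,-0.8,0,0,-1,-0.25,-0.8,0,0,-1,-0.25,-0.8,0,0,-1,-0.25,-0.8,0,0,-1,-0.25,-0.8,0,0,-1,-0.25,-0.8,0,0,-1,-0.25,-0.8,0,0]}}

```text
time: 49.95
position: [0.5343, -0.0928, 0.1491]
tool_rot: [0.998, -0.07, 0.0, 0.0]
ft_force: [0.4, 0.4, -0.1]
grip_width: 0.0595
grip_force: 25.0
```

```bash
python3 - <<'E'
from pl import *
print(robot.get_obs()['grip_width']);go(ov(-.266,0,.15),H)
E
```

```text
0.059527766166689075
twist 0.04 shift [-1.99 -7.24 -0.03] | pos [ 0.5343 -0.0928  0.1491] h -0.141
```

{"name": "play_rows", "arguments": {"steps": [-1,-0.22,-0.8,0,0,-1,-0.22,-0.8,0,0,-1,-0.22,-0.8,0,0,-1,-0.22,-0.8,0,0,-1,-0.22,-0.8,0,0,-1,-0.22,-0.8,0,0,-1,-0.22,-0.8,0,0,-1,-0.22,-0.8,0,0,-1,-0.22,-0.7,0,0,-1,0,-0.14,0,0]}}

```text
time: 50.95
position: [0.5058, 0.1317, 0.149]
tool_rot: [0.998, -0.069, -0.0, -0.0]
ft_force: [0.2, 0.1, -1.1]
grip_width: 0.0594
grip_force: 25.0
```

{"name": "play_rows", "arguments": {"steps": [-1,0,0,0,0,-1,0,0,0,0,-1,0,0,0.4,0,-1,0,0,0.4,0,-1,0,0,0.4,0,-1,0,0,0.4,0,-1,0,0,0.3,0,-1,0,0,0,0,-1,0,0,0,0,-1,0,0,0,0]}}

```text
time: 51.95
position: [0.5071, 0.1298, 0.0921]
tool_rot: [0.997, -0.071, 0.0, -0.0]
ft_force: [0.3, 0.3, -0.6]
grip_width: 0.0596
grip_force: 25.0
```

```bash
python3 - <<'E'
from h import *
print(robot.get_obs()['grip_width']);go(ov(-.266,0,.0805),H)
w=shot('wrist','w9.png')
E
```

```text
0.0596186362181321
twist 0.02 shift [-0.02 -0.03  0.39] | pos [0.5071 0.1298 0.0921] h -0.143
```

{"name": "play_rows", "arguments": {"steps": [-1,0,-0.03,0.15,0,-1,0,0,0.15,0,-1,0,0,0.1,0,-1,0,0,0,0,-1,0,0,0,0,0.75,0,0,0,0,0.75,0,0,0,0,0.75,0,0,0,0,0.75,0,0,0,0,0.75,0,0,0,0]}}

```text
time: 53.0
position: [0.5069, 0.1306, 0.0799]
tool_rot: [0.997, -0.072, 0.0, -0.0]
ft_force: [-0.0, 0.4, -0.0]
grip_width: 0.0756
grip_force: 0.0
```

{"name": "play_rows", "arguments": {"steps": [0.75,0,0,-0.3,0,0.75,0,0,-0.7,0,0.75,0,0,-0.9,0,0.75,0,0.2,-0.9,0,0.75,0,0.8,0,0,0.75,0,0.8,0,0,0.75,0,0.9,0,0,0.75,0,1,0,0,0.75,0,1,0,0,0.75,0,1,0,0]}}

```text
time: 54.0
position: [0.4823, -0.0398, 0.1645]
tool_rot: [0.997, -0.071, 0.0, 0.0]
ft_force: [-0.3, -0.3, 0.0]
grip_width: 0.0759
grip_force: 0.0
```

```bash
python3 - <<'E'
from pl import *
go([.4605,-.323,.1],-.47)
E
```

```text
twist 3.27 shift [3.63 8.75 2.15] | pos [ 0.4823 -0.0398  0.1645] h -0.143
```

{"name": "play_rows", "arguments": {"steps": [0.75,0,0,0,0.82,0.75,0,0,0,0.82,0.75,0,0,0,0.82,0.75,0,0,0,0.81,0.75,0.36,0.8,0,0,0.75,0.36,0.8,0,0,0.75,0.36,0.8,0,0,0.75,0.36,0.8,0,0,0.75,0.36,0.8,0,0,0.75,0.36,0.8,0,0]}}

```text
time: 55.0
position: [0.4748, -0.1975, 0.1644]
tool_rot: [0.972, -0.233, 0.0, 0.0]
ft_force: [0.3, -0.3, -0.0]
grip_width: 0.0764
grip_force: 0.0
```

{"name": "play_rows", "arguments": {"steps": [0.75,0.36,0.8,0,0,0.75,0.36,0.8,0,0,0.75,0.36,0.8,0,0,0.75,0.36,0.8,0,0,0.75,0.03,0.75,0,0,0.75,0,0,0.3,0,0.75,0,0,0.4,0,0.75,0,0,0.3,0,0.75,0,0,0,0,0.75,0,0,0,0]}}

```text
time: 56.0
position: [0.4606, -0.3209, 0.1332]
tool_rot: [0.973, -0.232, -0.001, -0.0]
ft_force: [-0.1, -0.1, 0.7]
grip_width: 0.0764
grip_force: 0.0
```

```bash
python3 - <<'E'
from pl import *
c=shot('top');plates(c);w=shot('wrist')
x=fit(w,.4605,-.323,-.47);go([x[0],x[1],.0012],x[2])
cv2.imwrite('pics/w10.png',w['image'][:,:,::-1]);pickle.dump(c,open('top10.pkl','wb'))
im=c['image'];m=(im[160:320,180:290].min(2)>185).astype(np.uint8)
n,l,st,ce=cv2.connectedComponentsWithStats(m)
for i in range(1,n):
    if st[i,4]>60:print('tray',st[i])
E
```

```text
fit [ 0.4718 -0.3277 -0.3955] score 0.66
twist -0.74 shift [0.41 0.05 4.42] | pos [ 0.461  -0.3216  0.1339] h -0.469
tray [  0  27  12  69 422]
tray [  24   40   78   77 2233]
```

```bash
python3 - <<'E'
from pl import *
c=pickle.load(open('top10.pkl','rb'));w=cv2.imread('pics/w10.png')
a=w[100:400,120:520];b=cv2.resize(c['image'][170:320,180:380,::-1],(400,300),interpolation=2)
cv2.imwrite('pics/v13.png',cv2.resize(np.vstack([a,b]),None,fx=1,fy=1))
E
```

```text
(no output)
```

View pics/v13.png

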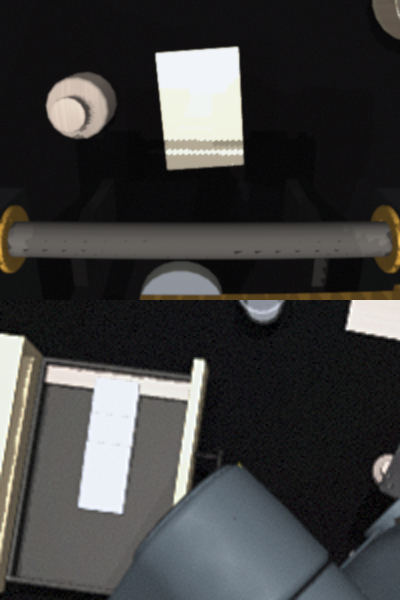

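The tray row is straight, with three plates at (110,445) in the lower part. The last plate was knocked and slightly turned; its corners in full pixels are (276,152), (358,147), (363,263) and (287,269).

```bash
python3 - <<'E'
from pl import *
w=shot('wrist')
p=ray(w,[(276,152),(358,147),(363,263),(287,269)],.006)[:,:2]
d=(p[0]-p[3]+p[1]-p[2])/2;m=p.mean(0);h=np.arctan2(d[1],d[0])
print([np.linalg.norm(p[i]-p[i-1]).round(4) for i in range(4)],m,h)
go([m[0],m[1],.05],h)
E
```

```text
[np.float64(0.0904), np.float64(0.0594), np.float64(0.089), np.float64(0.0597)] [ 0.47187607 -0.32819408] -0.40229282688484636
twist -0.67 shift [0.42 0.05 2.8 ] | pos [ 0.461  -0.3218  0.1341] h -0.469
```

{"name": "play_rows", "arguments": {"steps": [0.65,0,0,0,-0.67,0.65,0.2,0.03,0.3,0,0.65,0.22,0.02,0.5,0,0.65,0,0,0.5,0,0.65,0,0,0.5,0,0.65,0,0,0.5,0,0.65,0,0,0.5,0,0.65,0,0,0.4,0,0.65,0,0,0,0,0.65,0,0,0,0]}}

```text
time: 57.15
position: [0.4716, -0.3283, 0.0372]
tool_rot: [0.98, -0.2, -0.0, -0.0]
ft_force: [-0.4, -0.4, 0.4]
grip_width: 0.072
grip_force: 0.0
```

```bash
python3 - <<'E'
from pl import *
print(robot.get_obs()['grip_width'],robot.get_obs()['ft_force']);go([.4719,-.328,.0014],-.40)
E
```

```text
0.07203279750612829 [-0.35708027 -0.4382652   0.3846091 ]
twist -0.04 shift [ 0.   -0.01  1.19] | pos [ 0.4716 -0.3283  0.0372] h -0.404
```

{"name": "play_rows", "arguments": {"steps": [0.65,0,0,0.3,0,0.65,0,0,0.3,0,0.65,0,0,0.3,0,0.65,0,0,0.2,0,0.65,0,0,0.09,0,0.65,0,0,0,0,0.65,0,0,0,0,0.65,0,0,0,0,0.65,0,0,0,0,0.65,0,0,0,0]}}

```text
time: 58.15
position: [0.4717, -0.3285, 0.0023]
tool_rot: [0.98, -0.2, 0.0, 0.0]
ft_force: [-0.3, 0.2, 0.3]
grip_width: 0.0716
grip_force: 0.0
```

{"name": "play_rows", "arguments": {"steps": [0.3,0,0,0,0,0.3,0,0,0,0,0.3,0,0,0,0,0.3,0,0,0,0,0.3,0,0,0,0,0.3,0,0,0,0,-1,0,0,0,0,-1,0,0,0,0,-1,0,0,0,0,-1,0,0,0,0]}}

```text
time: 59.15
position: [0.4716, -0.3283, 0.0021]
tool_rot: [0.98, -0.2, 0.0, 0.0]
ft_force: [-0.2, 0.7, 0.6]
grip_width: 0.0592
grip_force: 25.0
```

```bash
python3 - <<'E'
from pl import *
go(ov(-.266,.045,.15),H)
E
```

```text
twist -2.58 shift [ -2.55 -15.31  -4.93] | pos [ 0.4716 -0.3283  0.0021] h -0.403
```

{"name": "play_rows", "arguments": {"steps": [-1,0,0,-0.3,0,-1,0,0,-0.7,0,-1,0,0,-1,0,-1,0,0,-1,0,-1,0,0,-1,-0.5,-1,0,0,-0.93,-0.7,-1,0,0,0,-0.7,-1,0,0,0,-0.68,-1,0,-0.3,0,0,-1,0,-0.6,0,0]}}

```text
time: 60.15
position: [0.4754, -0.3016, 0.15]
tool_rot: [0.997, -0.074, 0.0, 0.0]
ft_force: [0.7, 0.3, -0.3]
grip_width: 0.0593
grip_force: 25.0
```

{"name": "play_rows", "arguments": {"steps": [-1,-0.15,-0.8,0,0,-1,-0.15,-0.8,0,0,-1,-0.15,-0.8,0,0,-1,-0.15,-0.8,0,0,-1,-0.15,-0.8,0,0,-1,-0.15,-0.8,0,0,-1,-0.15,-0.8,0,0,-1,-0.15,-0.8,0,0,-1,-0.15,-0.8,0,0,-1,-0.15,-0.8,0,0]}}

```text
time: 61.15
position: [0.4645, -0.0551, 0.1498]
tool_rot: [0.997, -0.073, -0.001, -0.0]
ft_force: [0.0, 0.7, -0.7]
grip_width: 0.0597
grip_force: 25.0
```

```bash
python3 - <<'E'
from pl import *
print(robot.get_obs()['grip_width']);go(ov(-.266,.045,.15),H)
E
```

```text
0.05965215516770844
twist -0.01 shift [-1.   -6.33 -0.  ] | pos [ 0.4645 -0.0551  0.1498] h -0.146
```

{"name": "play_rows", "arguments": {"steps": [-1,-0.12,-0.8,0,0,-1,-0.12,-0.8,0,0,-1,-0.12,-0.8,0,0,-1,-0.12,-0.8,0,0,-1,-0.12,-0.8,0,0,-1,-0.12,-0.8,0,0,-1,-0.12,-0.8,0,0,-1,-0.12,-0.6,0,0,-1,-0.04,-0.13,0,0,-1,0,0,0,0]}}

```text
time: 62.15
position: [0.4622, 0.1356, 0.1498]
tool_rot: [0.997, -0.072, -0.001, 0.0]
ft_force: [0.7, 0.3, -0.9]
grip_width: 0.0594
grip_force: 25.0
```

{"name": "play_rows", "arguments": {"steps": [-1,0,0,0,0,-1,0,0,0.4,0,-1,0,0,0.4,0,-1,0,0,0.4,0,-1,0,0,0.4,0,-1,0,0,0.3,0,-1,0,0,0,0,-1,0,0,0,0,-1,0,0,0,0,-1,0,0,0,0]}}

```text
time: 63.15
position: [0.4639, 0.1346, 0.0935]
tool_rot: [0.997, -0.073, 0.001, -0.0]
ft_force: [-0.0, 0.0, -1.3]
grip_width: 0.0595
grip_force: 25.0
```

```bash
python3 - <<'E'
from h import *
print(robot.get_obs()['grip_width']);go(ov(-.266,.045,.081),H)
E
```

```text
0.0595212639292084
twist -0.0 shift [-0.07 -0.08  0.42] | pos [0.4639 0.1346 0.0935] h -0.145
```

{"name": "play_rows", "arguments": {"steps": [-1,-0.07,-0.08,0.15,0,-1,0,0,0.15,0,-1,0,0,0.12,0,-1,0,0,0,0,-1,0,0,0,0,0.75,0,0,0,0,0.75,0,0,0,0,0.75,0,0,0,0,0.75,0,0,0,0,0.75,0,0,0,0]}}

```text
time: 64.15
position: [0.4618, 0.1373, 0.0805]
tool_rot: [0.997, -0.073, 0.0, -0.0]
ft_force: [0.2, -0.1, 0.2]
grip_width: 0.0754
grip_force: 0.0
```

{"name": "play_rows", "arguments": {"steps": [0.75,0,0,-0.3,0,0.75,0,0,-0.7,0,0.75,0,0,-0.9,0,0.75,0,0.2,-0.9,0,0.75,0,0.8,0,0,0.75,0,1,0,0,0.75,0,1,0,0,0.75,0,1,0,0,0.75,0,1,0,0,0.75,0,1,0,0]}}

```text
time: 65.15
position: [0.4355, -0.0419, 0.1651]
tool_rot: [0.997, -0.072, 0.0, 0.0]
ft_force: [-0.1, 0.8, 0.8]
grip_width: 0.0762
grip_force: 0.0
```

{"name": "play_rows", "arguments": {"steps": [-0.3,0.2,1,0,0,-0.3,0.2,1,0,0,-0.3,0.2,1,0,0,-0.3,0.2,1,0,0,-0.3,0.2,1,0,0,-0.3,0.2,0,0,0,-0.3,0.2,0,0,0,-0.3,0.1,0,0,0,-0.3,0,0,0,0,-0.3,0,0,0,0]}}

```text
time: 66.15
position: [0.4583, -0.1945, 0.1643]
tool_rot: [0.997, -0.072, -0.0, -0.0]
ft_force: [-0.6, -0.6, 0.1]
grip_width: 0.0308
grip_force: 0.0
```

```bash
python3 - <<'E'
from pl import *
c=shot('top');s=shot('scene');w=shot('wrist')
pickle.dump((c,s,w),open('v14.pkl','wb'))
a=cv2.resize(c['image'][160:320,170:330,::-1],(480,480),interpolation=2);b=cv2.resize(w['image'][:,:,::-1],(320,240));d=cv2.resize(s['image'][100:280,310:550,::-1],(320,240),interpolation=2)
cv2.imwrite('pics/v14.png',np.hstack([a,np.vstack([b,d])]))
go(ov(-.4163,0,.07),H)
E
```

```text
twist 0.01 shift [ 0.03 -5.96  3.15] | pos [ 0.4583 -0.195   0.1644] h -0.144
```

View pics/v14.png

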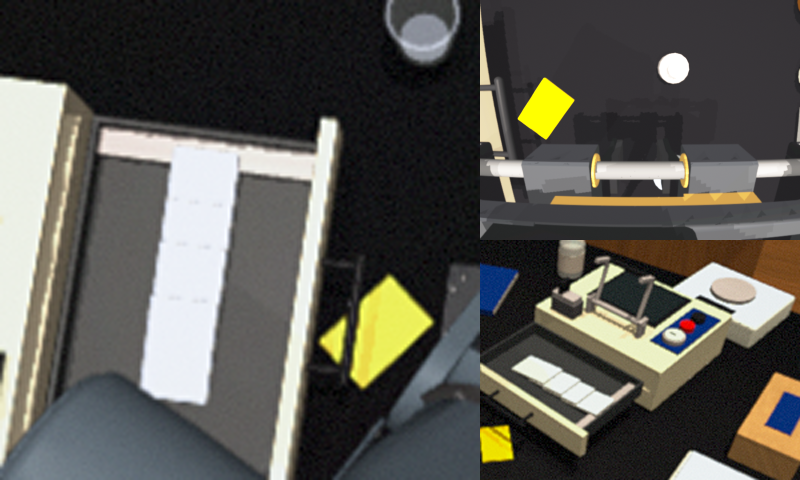

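All four plates form a straight shingled row, at about (195,275) in the left panel. Next I push the drawer home by its handle.

{"name": "play_rows", "arguments": {"steps": [-0.3,0,-0.7,0,0,-0.3,0,-0.9,0,0,-0.3,0,-0.9,0,0,-0.3,0,-0.9,0,0,-0.3,0,-0.9,0,0,-0.3,0,-0.9,0,0,-0.3,0,-0.5,0,0,-0.3,0,-0.26,0,0,-0.3,0,0,0,0,-0.3,0,0,0,0]}}

```text
time: 67.3
position: [0.4844, -0.0192, 0.1644]
tool_rot: [0.997, -0.072, 0.0, 0.0]
ft_force: [-0.4, -0.0, 0.8]
grip_width: 0.0303
grip_force: 0.0
```

```bash
python3 - <<'E'
from h import *
go(ov(-.4163,0,.07),H)
E
```

```text
twist 0.0 shift [ 0.01 -0.04  3.15] | pos [ 0.4844 -0.0192  0.1644] h -0.145
```

{"name": "play_rows", "arguments": {"steps": [-0.3,0,-0.04,0.4,0,-0.3,0,0,0.5,0,-0.3,0,0,0.5,0,-0.3,0,0,0.5,0,-0.3,0,0,0.5,0,-0.3,0,0,0.4,0,-0.3,0,0,0.35,0,-0.3,0,0,0,0,-0.3,0,0,0,0,-1,0,0,0,0]}}

```text
time: 68.3
position: [0.485, -0.018, 0.0704]
tool_rot: [0.997, -0.073, 0.001, 0.0]
ft_force: [-0.1, -0.2, -0.3]
grip_width: 0.0272
grip_force: 0.0
```

{"name": "play_rows", "arguments": {"steps": [-1,0,0,0,0,-1,0,0,0,0,-1,0,0,0,0,-1,0,0,0,0,-1,0,0,0,0,-1,0,0,0,0,-1,0,-0.05,0,0,-1,0,-0.1,0,0,-1,0,-0.15,0,0,-1,0,-0.2,0,0]}}

```text
time: 69.3
position: [0.4869, -0.0034, 0.0702]
tool_rot: [0.997, -0.072, 0.0, 0.0]
ft_force: [-1.5, -2.8, 4.8]
grip_width: 0.0104
grip_force: 25.0
```

```bash
python3 - <<'E'
from h import *
o=robot.get_obs();print(o['grip_width'],o['ft_force'])
go(ov(-.19,0,.07),H)
E
```

```text
0.010422343038328303 [-1.47167996 -2.84081516  4.82737539]
twist 0.0 shift [ 0.01 -7.05  0.  ] | pos [ 0.4869 -0.0034  0.0702] h -0.145
```

{"name": "play_rows", "arguments": {"steps": [-1,0,-0.3,0,0,-1,0,-0.35,0,0,-1,0,-0.35,0,0,-1,0,-0.35,0,0,-1,0,-0.35,0,0,-1,0,-0.35,0,0,-1,0,-0.35,0,0,-1,0,-0.35,0,0,-1,0,-0.35,0,0,-1,0,-0.35,0,0]}}

```text
time: 70.3
position: [0.5022, 0.0994, 0.0703]
tool_rot: [0.997, -0.072, 0.001, 0.0]
ft_force: [-1.0, -3.4, 4.8]
grip_width: 0.0102
grip_force: 25.0
```

{"name": "play_rows", "arguments": {"steps": [-1,0,-0.35,0,0,-1,0,-0.35,0,0,-1,0,-0.35,0,0,-1,0,-0.35,0,0,-1,0,-0.35,0,0,-1,0,-0.35,0,0,-1,0,-0.35,0,0,-1,0,-0.35,0,0,-1,0,-0.25,0,0,-1,0,-0.2,0,0]}}

```text
time: 71.3
position: [0.5166, 0.1963, 0.0702]
tool_rot: [0.997, -0.072, 0.001, 0.0]
ft_force: [0.7, -3.9, 5.6]
grip_width: 0.01
grip_force: 25.0
```

```bash
python3 - <<'E'
from h import *
o=robot.get_obs();print(o['grip_width'],o['ft_force'],toov(o['position']))
go(ov(-.19,0,.07),H)
E
```

```text
0.010036967141400654 [ 0.67847397 -3.87329786  5.56940446] [-0.1995502  -0.00024642]
twist 0.01 shift [-0.01 -0.32  0.01] | pos [0.5166 0.1963 0.0702] h -0.145
```

{"name": "play_rows", "arguments": {"steps": [-1,0,-0.1,0,0,-1,0,-0.1,0,0,-1,0,-0.07,0,0,-1,0,-0.05,0,0,-1,0,-0.04,0,0,-1,0,-0.03,0,0,-1,0,0,0,0,-1,0,0,0,0,-1,0,0,0,0,-1,0,0,0,0]}}

```text
time: 72.3
position: [0.5183, 0.2077, 0.0703]
tool_rot: [0.997, -0.073, 0.001, -0.0]
ft_force: [1.1, -2.0, 5.0]
grip_width: 0.0102
grip_force: 25.0
```

```bash
python3 - <<'E'
from h import *
o=robot.get_obs();print(o['grip_width'],o['ft_force'],toov(o['position']))
E
```

```text
0.0102438202430164 [ 1.06321127 -1.97002828  5.00182419] [-0.18808408 -0.00027087]
```

{"name": "play_rows", "arguments": {"steps": [-1,0,-0.05,0,0,-1,0,-0.05,0,0,-1,0,0,0,0,-1,0,0,0,0,-1,0,0,0,0,-1,0,0,0,0,-1,0,0,0,0,-1,0,0,0,0,-1,0,0,0,0,-1,0,0,0,0]}}

```text
time: 73.3
position: [0.5183, 0.2079, 0.0703]
tool_rot: [0.997, -0.072, 0.0, 0.002]
ft_force: [0.0, -11.3, 7.4]
grip_width: 0.0099
grip_force: 25.0
```

```bash
python3 - <<'E'
from h import *
o=robot.get_obs();print(o['grip_width'],o['ft_force'],toov(o['position']))
E
```

```text
0.009912094268527785 [  0.04332553 -11.31471662   7.37070674] [-0.18788643 -0.00025328]
```

{"name": "play_rows", "arguments": {"steps": [-0.3,0,0.05,0,0,-0.3,0,0,0,0,-0.3,0,0,0,0,-0.3,0,0,-0.5,0,-0.3,0,0,-0.9,0,-0.3,0,0,-1,0,-0.3,0,0,-1,0,-0.3,0,0,-1,0,-0.3,0,0,-1,0,-0.3,0,0,-1,0], "grip_force": 12}}

```text
time: 74.3
position: [0.517, 0.2097, 0.2626]
tool_rot: [0.997, -0.072, -0.001, -0.0]
ft_force: [-0.3, 1.1, -0.3]
grip_width: 0.0307
grip_force: 0.0
```

{"name": "play_rows", "arguments": {"steps": [-0.3,0,0,-0.6,0,-0.3,0,-0.6,0,0,-0.3,0,-0.7,0,0,-0.3,0,-0.8,0,0,-0.3,0,-0.8,0,0,-0.3,0,-0.8,0,0,-0.3,0,-0.8,0,0,-0.3,0,-0.4,0,0,-0.3,0,0,0,0,-0.3,0,0,0,0]}}

```text
time: 75.3
position: [0.5385, 0.3541, 0.2793]
tool_rot: [0.997, -0.072, -0.001, 0.001]
ft_force: [0.2, -0.4, -0.5]
grip_width: 0.0306
grip_force: 0.0
```

```bash
python3 - <<'E'
from h import *
o=robot.get_obs();print(o['grip_width'],o['ft_force'])
go(ov(-.041,0,.221),H)
E
```

```text
0.03062722947743919 [ 0.21025635 -0.40356873 -0.46142616]
twist 0.0 shift [0.03 0.02 1.94] | pos [0.5385 0.3541 0.2793] h -0.145
```

{"name": "play_rows", "arguments": {"steps": [-0.3,0,0.02,0.4,0,-0.3,0,0,0.5,0,-0.3,0,0,0.5,0,-0.3,0,0,0.4,0,-0.3,0,0,0.14,0,-0.3,0,0,0,0,-1,0,0,0,0,-1,0,0,0,0,-1,0,0,0,0,-1,0,0,0,0]}}

```text
time: 76.3
position: [0.5393, 0.3544, 0.2225]
tool_rot: [0.997, -0.073, 0.001, -0.001]
ft_force: [-0.6, 0.0, 1.9]
grip_width: 0.0112
grip_force: 12.0
```

{"name": "play_rows", "arguments": {"steps": [-1,0,0,0,0,-1,0,0,0,0,-1,0,0,0,0,-1,0,0,0,0,-1,0,0,0,0,-1,0,0,0,0,-1,0,0,0,0,-1,0,0,0,0,-1,0,0,0,0,-1,0,0,0,0]}}

```text
time: 77.3
position: [0.5393, 0.3544, 0.2224]
tool_rot: [0.997, -0.073, 0.001, -0.001]
ft_force: [-0.7, 2.0, 5.3]
grip_width: 0.0116
grip_force: 12.0
```

```bash
python3 - <<'E'
from h import *
o=robot.get_obs();print(o['grip_width'],o['ft_force'],toov(o['position']),o['position'])
x=toov(o['position'])[0]+.07;a0=np.arccos(-x/.095);print(a0)
a=np.linspace(a0,0,31);print(np.round(np.c_[np.diff(.095*np.cos(a)),-np.diff(.095*np.sin(a))]/.03,2).tolist())
E
```

```text
0.011601846870602664 [-0.71987357  1.96126199  5.28778373] [-0.03983785  0.00013627] [0.53929161 0.35443652 0.22238856]
1.8938843190783035
[[0.19, -0.06], [0.19, -0.05], [0.2, -0.03], [0.2, -0.02], [0.2, -0.01], [0.2, 0.0], [0.2, 0.02], [0.2, 0.03], [0.2, 0.04], [0.19, 0.05], [0.19, 0.07], [0.18, 0.08], [0.18, 0.09], [0.17, 0.1], [0.17, 0.11], [0.16, 0.12], [0.15, 0.13], [0.14, 0.14], [0.13, 0.15], [0.12, 0.16], [0.11, 0.16], [0.1, 0.17], [0.09, 0.18], [0.08, 0.18], [0.07, 0.19], [0.06, 0.19], [0.04, 0.2], [0.03, 0.2], [0.02, 0.2], [0.01, 0.2]]
```

{"name": "play_rows", "arguments": {"steps": [-1,0,0.19,-0.06,0,-1,0,0.19,-0.05,0,-1,0,0.2,-0.03,0,-1,0,0.2,-0.02,0,-1,0,0.2,-0.01,0,-1,0,0.2,0,0,-1,0,0.2,0.02,0,-1,0,0.2,0.03,0,-1,0,0.2,0.04,0,-1,0,0.19,0.05,0]}}

```text
time: 78.3
position: [0.53, 0.2948, 0.2222]
tool_rot: [0.997, -0.073, -0.0, 0.0]
ft_force: [1.2, 1.7, 0.9]
grip_width: 0.0115
grip_force: 12.0
```

{"name": "play_rows", "arguments": {"steps": [-1,0,0.19,0.07,0,-1,0,0.18,0.08,0,-1,0,0.18,0.09,0,-1,0,0.17,0.1,0,-1,0,0.17,0.11,0,-1,0,0.16,0.12,0,-1,0,0.15,0.13,0,-1,0,0.14,0.14,0,-1,0,0.13,0.15,0,-1,0,0.12,0.16,0]}}

```text
time: 79.3
position: [0.523, 0.248, 0.1875]
tool_rot: [0.997, -0.073, -0.0, 0.0]
ft_force: [-1.5, 2.6, 1.9]
grip_width: 0.0114
grip_force: 12.0
```

```bash
python3 - <<'E'
from h import *
o=robot.get_obs();print(o['grip_width'],o['ft_force'],toov(o['position']),o['position'])
a=1.8939/3;go(ov(-.07-.095*np.cos(a),0,.13+.095*np.sin(a)),H)
E
```

```text
0.011439136045221511 [-1.52847418  2.63840129  1.93180104] [-0.14748928  0.00081322] [0.52304978 0.24801524 0.18754261]
twist -0.0 shift [ 0.03 -0.03  0.05] | pos [0.523  0.248  0.1875] h -0.145
```

{"name": "play_rows", "arguments": {"steps": [-1,0,0.11,0.17,0,-1,0,0.1,0.18,0,-1,0,0.08,0.18,0,-1,0,0.07,0.19,0,-1,0,0.06,0.19,0,-1,0,0.06,0.19,0,-1,0,0.04,0.2,0,-1,0,0.03,0.2,0,-1,0,0.02,0.2,0,-1,0,0.01,0.2,0]}}

```text
time: 80.3
position: [0.5226, 0.2324, 0.1328]
tool_rot: [0.997, -0.073, 0.002, -0.001]
ft_force: [-2.2, 4.7, 18.7]
grip_width: 0.0115
grip_force: 12.0
```

```bash
python3 - <<'E'
from h import *
o=robot.get_obs();print(o['grip_width'],o['ft_force'],toov(o['position']),o['position'])
E
```

```text
0.01152540511610091 [-2.1656917   4.73832582 18.68400865] [-0.16304733 -0.00104372] [0.52263668 0.2323522  0.13276201]
```

{"name": "play_rows", "arguments": {"steps": [-0.3,0,0,-0.03,0,-0.3,0,0,0,0,-0.3,0,0,0,0,-0.3,0,0,0,0,-0.3,0,0,-0.6,0,-0.3,0,0,-1,0,-0.3,0,0,-1,0,-0.3,0,0,-1,0,-0.3,0,0,-1,0,-0.3,0,0,-0.4,-1]}}

```text
time: 81.3
position: [0.5224, 0.231, 0.285]
tool_rot: [1.0, -0.021, 0.003, -0.0]
ft_force: [0.7, -0.6, -0.4]
grip_width: 0.0306
grip_force: 0.0
```

{"name": "play_rows", "arguments": {"steps": [-0.3,0,0,0,-1,-0.3,0,0,0,-1,-0.3,0,0,0,-1,-0.3,0,0,0,-1,-0.3,0,0,0,-1,-0.3,0,0,0,-1,-0.3,0,0,0,-1,-0.3,0,0,0,-1,-0.3,0,0,0,-1,-0.3,0,0,0,-1]}}

```text
time: 82.3
position: [0.5207, 0.2306, 0.2815]
tool_rot: [0.887, 0.461, -0.001, 0.0]
ft_force: [-0.2, -1.1, -0.2]
grip_width: 0.0303
grip_force: 0.0
```

{"name": "play_rows", "arguments": {"steps": [-0.3,0,0,0,-1,-0.3,0,0,0,-1,-0.3,0,0,0,-1,-0.3,0,0,0,-1,-0.3,0,0,0,-0.71,-0.3,0.3,-0.7,0,0,-0.3,0.4,-0.8,0,0,-0.3,0.4,-0.8,0,0,-0.3,0.4,-0.8,0,0,-0.3,0,-0.6,0,0]}}

```text
time: 83.3
position: [0.4163, 0.2924, 0.2816]
tool_rot: [0.756, 0.654, -0.0, -0.0]
ft_force: [0.2, -0.2, -0.4]
grip_width: 0.0307
grip_force: 0.0
```

```bash
python3 - <<'E'
from h import *
c=shot('scene');go(ov(-.116,.1146,.171),P[2])
# bail bar check: dark px along predicted bar at down angle vs slightly up
g=c['image'].max(2).astype(float)
for a in (0,.03,.06,.1,.15,.2,.3):
    q=proj(c,[ov(-.07-.095*np.cos(a),y,.145+.095*np.sin(a)) for y in np.linspace(-.04,.04,15)]).round().astype(int)
    print(a,g[q[:,1],q[:,0]].mean().round(),end=' ; ')
E
```

```text
twist 0.03 shift [0.14 0.07 3.68] | pos [0.4129 0.292  0.2814] h 1.428
0 27.0 ; 0.03 20.0 ; 0.06 57.0 ; 0.1 154.0 ; 0.15 212.0 ; 0.2 208.0 ; 0.3 189.0 ;
```

{"name": "play_rows", "arguments": {"steps": [-0.3,0.1,0.05,0.4,0,-0.3,0.04,0,0.6,0,-0.3,0,0,0.6,0,-0.3,0,0,0.6,0,-0.3,0,0,0.5,0,-0.3,0,0,0.5,0,-0.3,0,0,0.4,0,-0.3,0,0,0.08,0,-0.3,0,0,0,0,-0.3,0,0,0,0], "grip_force": 20}}

```text
time: 84.35
position: [0.4204, 0.2957, 0.1719]
tool_rot: [0.757, 0.654, 0.001, 0.0]
ft_force: [-0.4, -0.2, 0.1]
grip_width: 0.0305
grip_force: 0.0
```

{"name": "play_rows", "arguments": {"steps": [-1,0,0,0,0,-1,0,0,0,0,-1,0,0,0,0,-1,0,0,0,0,-1,0,0,0,0,-1,0,0,0,0,-1,0,0.2,0,0,-1,0,0.2,0,0,-1,0,0.2,0,0,-1,0,0.2,0,0]}}

```text
time: 85.35
position: [0.4443, 0.292, 0.1718]
tool_rot: [0.757, 0.654, 0.0, 0.0]
ft_force: [-3.5, -0.4, 6.0]
grip_width: 0.0119
grip_force: 20.0
```

```bash
python3 - <<'E'
from h import *
o=robot.get_obs();print(o['grip_width'],o['ft_force'],toov(o['position']),o['position'][2])
E
```

```text
0.011892920377145962 [-3.54505609 -0.41898092  6.00829718] [-0.11531261  0.08510518] 0.17183085277164567
```

{"name": "play_rows", "arguments": {"steps": [-1,0,0.05,0,0,-1,0,0.05,0,0,-1,0,0.04,0,0,-1,0,0,0,0,-1,0,0,0,0,-1,0,0,0,0,-1,0,0,0,0,-1,0,0,0,0,-1,0,0,0,0,-1,0,0,0,0]}}

```text
time: 86.35
position: [0.4446, 0.2919, 0.1718]
tool_rot: [0.757, 0.654, -0.002, -0.002]
ft_force: [-9.5, 3.0, 10.5]
grip_width: 0.0118
grip_force: 20.0
```

```bash
python3 - <<'E'
from h import *
o=robot.get_obs();print(o['grip_width'],o['ft_force'],toov(o['position']),o['position'][2])
E
```

```text
0.011783476190074504 [-9.49506199  2.95953925 10.5433419 ] [-0.11537183  0.08477545] 0.17178940758175387
```

The catch is at its stop, 30 mm back. I release and retreat.

{"name": "play_rows", "arguments": {"steps": [-0.3,0,-0.03,0,0,-0.3,0,0,0,0,-0.3,0,0,0,0,-0.3,0,0,0,0,-0.3,0,0,-0.5,0,-0.3,0,0,-0.9,0,-0.3,0,0,-1,0,-0.3,0,0,-1,0,-0.3,-0.5,0,-0.5,0,-0.3,-0.9,0,0,0]}}

```text
time: 87.35
position: [0.4432, 0.2511, 0.2913]
tool_rot: [0.756, 0.655, 0.004, 0.002]
ft_force: [0.2, -0.2, -0.0]
grip_width: 0.0308
grip_force: 0.0
```

{"name": "play_rows", "arguments": {"steps": [-0.3,-0.9,0,0,0,-0.3,-0.9,0,0,0,-0.3,-0.9,0,0,0,-0.3,-0.9,0,0,0,-0.3,-0.9,0,0,0,-0.3,-0.9,0,0,0,-0.3,-0.9,0,0,0,-0.3,0,0,0,0,-0.3,0,0,0,0,-0.3,0,0,0,0]}}

```text
time: 88.35
position: [0.4136, 0.0635, 0.2886]
tool_rot: [0.756, 0.654, 0.0, 0.0]
ft_force: [0.1, -0.4, -0.4]
grip_width: 0.0304
grip_force: 0.0
```

```bash
python3 - <<'E'
from h import *
import pickle
a=pickle.load(open('scene0.pkl','rb'))['image'];b=shot('scene')['image']
d=cv2.absdiff(cv2.GaussianBlur(a,(5,5),0),cv2.GaussianBlur(b,(5,5),0))[125:225,345:500].max(2)
m=(d>50).astype(np.uint8);n,l,st,ce=cv2.connectedComponentsWithStats(m)
print([(s.tolist(),c.round().tolist()) for s,c in zip(st[1:],ce[1:]) if s[4]>8], robot.get_obs()['ft_force'])
E
```

```text
[] [-0.23695199  0.5138648   0.00250959]
```

The oven looks the same as at the start: no differing regions in its part of the scene picture. I hand in.

```bash
python3 -c "
from rig import robot
print(robot.hand_in())"
```

```text
the job is handed in; nothing more can be done
None
```

I loaded all four plates in a shingled row, pushed the drawer home, put the bail down and the catch back on, and handed the job in at about 88 s; the hand-in returned no verdict.

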